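# Close and clip down the pigment tub

### The arm

A 6-joint arm with a two-finger parallel gripper is mounted at the origin on the work surface. World frame = base frame: x ahead of the robot, y to its left, z up, the work surface at z = 0. Lengths are in m, angles in rad, forces in N, time in s.
With the tool pointing down it reaches from about 0.35 to 0.875 m from the base axis. Payload 4.2 kg.
Tool frame: the origin (TCP) lies at the very end of the fingers, on their centre line; the grasp point (between the pads) lies 19 mm behind it; z points along the fingers, y is the direction in which the jaws open and shut (so a half turn about z gives the same grasp; the last joint's range is limited). The gripper opens to 85 mm and grips with 20 to 120 N. Pads are 22 mm wide; open, the fingers measure 114 mm over their backs; the gripper's body (76 mm by 85 mm) begins 54 mm behind the grasp point. The pads swing forward as they close: fully open they stand 13 mm farther back than shut.
Start: joints at [1.365, 0.385, 0.008, 0, -1.194, -0.259], TCP at [0.28, 0.559, 0.231] pointing down, gripper open.
Joint ranges: [-3.14, 3.14], [-1.21, 2.06], [-1.07, 1.41], [-3.16, 2.05], [-2.99, -0.16], [-3.1, 3.1]. Speed limits (rad/s): [2.79, 2.79, 3.14, 3.14, 3.14, 3.14].

### API

Orientations are given as a 3x3 rotation matrix whose columns are the frame's x, y, z axes.
In Python, from cell import robot, optics gives the robot as it stands. The module is installed in compiled form; this text tells all that it offers.
- The arm moves only by the tool drive_tool, never from a script. Its argument "steps" is a list of rows, each a list of 7 numbers: the shift along the tool's x, y, z in cm, then the turn, a rotation vector about the tool's x, y, z in degrees, then the opening in per cent of the stroke, from 0 (shut) to 100 (fully open). A call has 1 to 20 rows; each row shifts and turns the commanded pose from where the row before left it, along the tool's axes as they then stand; what a row does not reach is not made up. A row lasts 1/8 s, in which the tool goes at most 62.5 mm and 10.7 degrees, less where a joint would pass 70% of its speed; a pose out of reach is approached as far as the arm can. A call with a gripper value outside its range is refused whole. The fingers move at their own pace and stop on an object; "force" is the grip in N (left out, the last holds). Time passes only in rows, so rows that do not move let the fingers close. It gives the time, the measured TCP pose, the force and the opening at its end, in the units of the state.
- robot.observe(): the state, without advancing time (a new reading comes with each control period).
- optics.get_image(name): name is "scene" or "top"; returns a dict with "image" (420x560x3 uint8, red, green, blue), "range_z" (420x560 float32, m along the optical axis (not along the pixel's ray), 0 where there is no reading), "fx", "fy", "cx", "cy" (pixels), "k1" (the pictures are not rectified: a ray, as slopes to the right and down, at radius r is drawn at 1 + k1 r^2 times it, then the intrinsics apply), "T" (4x4, takes a point from camera to world coordinates). Camera axes: x right, y down, z forward; pixel columns grow to the right and rows downward; lengths in m; the calibration is good to about 2 mm. A picture is of the moment at which its call begins.
- robot.hand_in(): hands the job in, once; it reports no verdict.
The state is a dict: "t": time; "joints": joint angles; "joint_velocities": joint speeds; "joint_torque": joint torques, N m; "tcp_pos": TCP position; "tool_rot": TCP orientation; "ft_force": force on the tool from outside, world axes, zero at the start; "ft_torque": the same for the moment, N m; "width": opening from 0.0 (shut) to 1.0 (fully open).
Only numpy, scipy, OpenCV 4.12 (cv2) and the standard library are available. Lean on these libraries where they do the work, as an engineer would, in place of code of your own. Each camera call takes 0.05 s, during which the arm holds its last target.

### The job

Set the loose grey lid gently into the pigment tub so that it sits flat on the rim, then snap the four blue clips down over it in opposite-corner order: one clip, the one diagonally across from it, then the other two. Swing each clip in over the rim and press it only until it snaps home and stays, without forcing it (never more than 40 N), and leave the other things on the bench where they are.

Things in the scene. Friction and masses are not known exactly. Their poses are not given: they have to be found in the camera images.
- tub: White open storage tub holding pigment jars, fixed to the bench. Outside 170 (its x) x 120 (its y) x 78 mm high, wall 5 mm, its top 3 mm a dark rubber gasket. Origin: centre of its underside, on the bench; z up, x away from the robot (turned up to 0.3 rad), y left. Four blue clips stand on white posts outside its 170 mm sides, at x = +-52 mm.
- lid_handle (a point): Grasp point on the loose grey lid: its handle is a black bar 80 mm along lid x, 18 mm wide along lid y, 34 mm high; the point is on its centre line, 11 mm below the bar's top, 23 mm above the lid plate. z up. The lid starts flat on the bench, point 41 mm above it. Seated on the gasket the point is 109 mm above the bench over the tub's centre, lid x along tub x (either way round).
- lid: The same lid, 0.2 to 0.4 kg; origin under the middle of its plug, 41 mm below lid_handle, same axes. Plate 170 x 120 x 8 mm; the plug below it is 154 x 104 mm, 10 mm deep (lower 5 mm only 148 x 98) and enters the tub's 160 x 110 mm opening with 3 mm to spare on each side. Lower it in; do not drop it.
- clip_a (a joint): Clip at the tub's far left corner, diagonally opposite clip_c: 0 = standing open, 1.785 = dead centre, 1.85 rad = snapped home against its stop. Over-centre spring: it holds the clip open, resists with up to about 7 N at the tip (friction under the tool can double that), and past dead centre (tip 2.6 mm above its stop) snaps the clip home, where it stays. Released earlier, the clip springs open.
- hinge_a (a point): Nominal hinge of clip_a (tub frame x +52, y +74, z 95 mm), hinge line along tub x; the real one is riveted up to 4.5 mm higher or lower, unmeasured. The clip is an arm 24 mm wide, 6 thick, with a rounded tip (radius 4.5) 40 mm from the hinge. Open it leans 0.28 rad outward from upright (tip 38 mm above the hinge, 11 mm outside it); shut it points level inward over the lid rim.
- clip_b (a joint): Clip at the tub's far right corner, diagonally opposite clip_d: 0 = standing open, 1.785 = dead centre, 1.85 rad = snapped home against its stop. The stop is hard; more than 40 N from the tool breaks a clip. The true stop height is only found by feel.
- hinge_b (a point): Nominal hinge of clip_b (tub frame x +52, y -74, z 95 mm), hinge line along tub x; the real one is riveted up to 4.5 mm higher or lower, unmeasured. The clip is an arm 24 mm wide, 6 thick, with a rounded tip (radius 4.5) 40 mm from the hinge. Open it leans 0.28 rad outward from upright (tip 38 mm above the hinge, 11 mm outside it); shut it points level inward over the lid rim.
- clip_c (a joint): Clip at the tub's near right corner, diagonally opposite clip_a: 0 = standing open, 1.785 = dead centre, 1.85 rad = snapped home against its stop. Way to shut one: fingers shut, pointing down, come from outside with the finger ends 26 mm above the hinge, slide inward to 47 mm from the tub's x axis so the clip's tip is under them, then press down, drifting in to 39 mm.
- hinge_c (a point): Nominal hinge of clip_c (tub frame x -52, y -74, z 95 mm), hinge line along tub x; the real one is riveted up to 4.5 mm higher or lower, unmeasured. The clip is an arm 24 mm wide, 6 thick, with a rounded tip (radius 4.5) 40 mm from the hinge. Open it leans 0.28 rad outward from upright (tip 38 mm above the hinge, 11 mm outside it); shut it points level inward over the lid rim.
- clip_d (a joint): Clip at the tub's near left corner, diagonally opposite clip_b: 0 = standing open, 1.785 = dead centre, 1.85 rad = snapped home against its stop. The lid must be seated first: a shut clip passes 1 to 11 mm over the seated lid's plate (its rubber foot squeezes on it) and an ill-seated lid blocks it.
- hinge_d (a point): Nominal hinge of clip_d (tub frame x -52, y +74, z 95 mm), hinge line along tub x; the real one is riveted up to 4.5 mm higher or lower, unmeasured. The clip is an arm 24 mm wide, 6 thick, with a rounded tip (radius 4.5) 40 mm from the hinge. Open it leans 0.28 rad outward from upright (tip 38 mm above the hinge, 11 mm outside it); shut it points level inward over the lid rim.
- pigment_jar: Bystander: small glass pigment jar, yellow cap, 34 mm wide, 50 mm tall, standing in the lane between tub and lid; origin at the centre of its underside. Leave it alone.
- palette_knife: Bystander: palette knife with dark wooden handle, 220 mm long, lying nearest the robot; origin at the centre of its underside. Leave it alone.
- measuring_cup: Bystander: clear cup, 84 mm wide, 95 mm tall, beyond the tub and lid; origin at the centre of its underside. Leave it alone.
- mixing_jug: Bystander: white mug-shaped jug, 110 mm wide, 120 mm tall, beyond the tub and lid; origin at the centre of its underside. Leave it alone.
- cast_disc: Bystander: flat marble-like cast disc, 110 mm wide, 12 mm thick, beyond the tub and lid; origin at the centre of its underside. Leave it alone.
- scraper: Bystander: steel scraper 110 x 120 mm, 22 mm high, lying to the right; origin at the centre of its underside. Leave it alone.
- resin_bottle: Bystander: white bottle with a green band, 64 mm wide, 150 mm tall, standing to the left; origin at the centre of its underside. Leave it alone.

How it is judged:
On the way, in this order (a step that is already met when the one before it is completed fails the run):
1. the lid sits flat on the tub's rim with all four clips still open (z of lid_handle in the frame of tub between 0.1065 and 0.1115 m and x of lid_handle in the frame of tub between -0.006 and 0.006 m and y of lid_handle in the frame of tub between -0.006 and 0.006 m and angle between lid_handle's own z axis and vertical below 0.03 rad and angle between the x axis of lid_handle and the x axis of tub, either way round below 0.08 rad and value of joint each of clip_a, clip_b, clip_c, clip_d below 1.4 rad), for 0.2 s.
2. two diagonally opposite clips are snapped home while the other two are still open (((value of joint each of clip_a, clip_c above 1.81 rad and value of joint each of clip_b, clip_d below 1.4 rad) or (value of joint each of clip_b, clip_d above 1.81 rad and value of joint each of clip_a, clip_c below 1.4 rad))), for 0.2 s.
3. all four clips are snapped home (value of joint each of clip_a, clip_b, clip_c, clip_d above 1.81 rad), for 0.2 s.
At the end, for the whole second after the job is handed in: The lid sits at rest on the tub's gasket (handle point within 2.5 mm of its seated height and 6 mm of the tub's centre in x and y, tilt under 0.03 rad, turned under 0.08 rad from the tub's axis), and all four clips are snapped home (each joint above 1.81 rad) (all of step 3 and z of lid_handle in the frame of tub between 0.1065 and 0.1115 m and x of lid_handle in the frame of tub between -0.006 and 0.006 m and y of lid_handle in the frame of tub between -0.006 and 0.006 m and angle between lid_handle's own z axis and vertical below 0.03 rad and angle between the x axis of lid_handle and the x axis of tub, either way round below 0.08 rad and linear speed of lid below 0.01 m/s); the robot touches nothing.
It fails at once if a clip is pressed with more than 40 N (contact force between any of the fingers, the arm and clip_a above 40 N or contact force between any of the fingers, the arm and clip_b above 40 N or contact force between any of the fingers, the arm and clip_c above 40 N or contact force between any of the fingers, the arm and clip_d above 40 N).
It fails at once if two clips on the same side or same end are snapped while the other two are still open ((value of joint each of clip_a, clip_b above 1.81 rad and value of joint each of clip_c, clip_d below 1.4 rad) or (value of joint each of clip_c, clip_d above 1.81 rad and value of joint each of clip_a, clip_b below 1.4 rad) or (value of joint each of clip_a, clip_d above 1.81 rad and value of joint each of clip_b, clip_c below 1.4 rad) or (value of joint each of clip_b, clip_c above 1.81 rad and value of joint each of clip_a, clip_d below 1.4 rad)).
It fails at once if the lid is dropped or slammed onto the tub (faster than 0.4 m/s within 26 mm of its seat) (horizontal distance between lid_handle and tub below 0.05 m and height (world z) of lid_handle between 0.1 and 0.135 m and linear speed of lid above 0.4 m/s).
It fails at once if a bystander is moved more than 30 mm (distance of any of pigment_jar, palette_knife, measuring_cup, mixing_jug, cast_disc, scraper, resin_bottle from where it was at the start of the episode above 0.03 m).
It also fails if it takes over 72 s, if anything falls off the work surface, if the arm or the gripper's body presses on something with over 40 N, if the wrist force passes 120 N, or if a joint passes its speed limit or range.

## Working session

There is one attempt and no reset: what is moved stays moved. The work goes in short steps, Python scripts to look and compute and a tool call to move; the robot and the scene stay as the last step left them, time stands still between calls to the robot, and variables do not carry over. Pictures are saved under pics/ and viewed, and the job is handed in when it is done.

Besides the shell and the picture viewer there is one more tool, called after "Request:" by a JSON object that holds its "fn" and its "kwargs". drive_tool: Moves the arm, as the interface text tells. Its arguments: {"type":"object","properties":{"steps":{"type":"array","items":{"type":"array","items":{"type":"number"}}},"force":{"type":"number"}},"required":["steps"]}

```bash
ls; mkdir -p pics; cat > h.py <<'E'
import numpy as np, cv2
from cell import robot, optics
def grab(n):
    d=optics.get_image(n); cv2.imwrite  # keep
    np.savez(f'{n}.npz',**{k:np.array(v) for k,v in d.items()}); return d
def load(n):
    return dict(np.load(f'{n}.npz'))
def save(im,p): cv2.imwrite(p,cv2.cvtColor(im,cv2.COLOR_RGB2BGR))
def rays(d,uv):
    uv=np.atleast_2d(np.asarray(uv,float))
    x=(uv[:,0]-d['cx'])/d['fx'];y=(uv[:,1]-d['cy'])/d['fy']
    X,Y=x.copy(),y.copy()
    for _ in range(20):
        s=1+d['k1']*(X*X+Y*Y);X=x/s;Y=y/s
    return np.c_[X,Y,np.ones(len(X))]
def plane(d,uv,z):
    r=rays(d,uv)@d['T'][:3,:3].T;o=d['T'][:3,3]
    return o+r*((z-o[2])/r[:,2])[:,None]
def cloud(d):
    h,w=d['range_z'].shape;u,v=np.meshgrid(np.arange(w),np.arange(h))
    r=rays(d,np.c_[u.ravel(),v.ravel()])*d['range_z'].reshape(-1,1)
    return (r@d['T'][:3,:3].T+d['T'][:3,3]).reshape(h,w,3)
def proj(d,P):
    P=np.atleast_2d(P);c=(P-d['T'][:3,3])@d['T'][:3,:3];x=c[:,0]/c[:,2];y=c[:,1]/c[:,2];s=1+d['k1']*(x*x+y*y)
    return np.c_[x*s*d['fx']+d['cx'],y*s*d['fy']+d['cy']]
E
python3 - <<'E'
from h import *
for n in('scene','top'):
    d=grab(n);save(d['image'],f'pics/{n}0.png');print(n,d['fx'],d['k1'],d['T'])
s=robot.observe();print(s)
E
```

```text
pics
scene 497.5684462769303 0.007415347536807013 [[-0.22967483  0.6699294  -0.70600571  1.59194254]
 [ 0.97301895  0.17444207 -0.15101023  0.22131914]
 [ 0.02199091 -0.72164018 -0.69191896  1.08803922]
 [ 0.          0.          0.          1.        ]]
top 429.9599091083736 0.009523150514980035 [[-0.02737989 -0.99177119  0.12506095  0.43457493]
 [-0.9995489   0.02561794 -0.01567554  0.00575678]
 [ 0.01234274 -0.12543373 -0.99202522  1.13772345]
 [ 0.          0.          0.          1.        ]]
{'t': 0.1, 'joints': array([ 1.36458329e+00,  3.85476880e-01,  6.72970383e-03, -4.19298556e-04,
       -1.19398146e+00, -2.58614701e-01]), 'joint_velocities': array([ 0.00066815, -0.00273411,  0.00166774,  0.00103027, -0.00011056,
       -0.00043618]), 'joint_torque': array([-2.05284746e-04, -3.93319094e+01,  1.88929403e+01,  4.19790342e+00,
       -2.59977191e-03,  5.09889134e-06]), 'tcp_pos': array([0.27991306, 0.55822282, 0.23032214]), 'tool_rot': array([[ 8.93829502e-01, -4.48406308e-01, -7.77263791e-04],
       [-4.48406967e-01, -8.93827674e-01, -1.81150969e-03],
       [ 1.17552486e-04,  1.96771130e-03, -9.99998057e-01]]), 'ft_force': array([-0.02668263, -1.11966525,  0.43009643]), 'ft_torque': array([-0.02071706,  0.0051233 , -0.0190842 ]), 'width': 1.0002885948986433}
```

View pics/scene0.png

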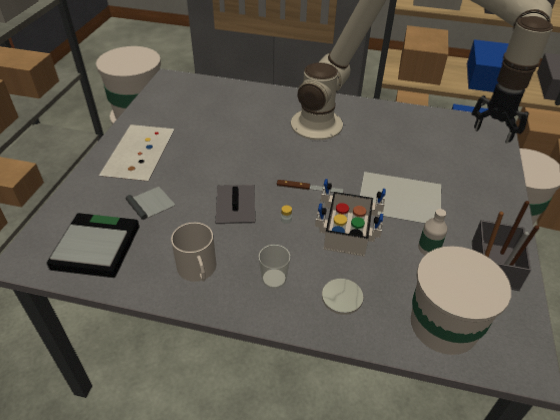

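View pics/top0.png

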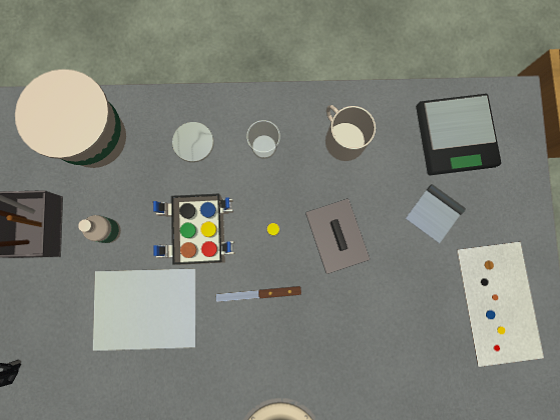

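The top view shows the tub around pixel (200,229), the lid at (337,235) with its handle running near-vertical, the jar at (273,229), and the four blue clips at (160,207), (160,251), (228,205) and (228,247). Next I measure them.

```bash
python3 - <<'E'
from h import *
d=load('top');s=load('scene');C=cloud(d);S=cloud(s)
def rect(P):
    r=cv2.minAreaRect((P[:,:2]*1000).astype(np.float32));return r
im=d['image'].astype(int)
# handle / plate by height in top cloud
def comp(m,seed):
    n,l=cv2.connectedComponents(m.astype(np.uint8));return l==l[seed[1],seed[0]]
Z=C[...,2]
print('Z handle,plate',Z[235,337],Z[225,320],'rim',Z[195:200,198],'bench',Z[320,400])
# dark handle mask
sub=np.zeros(Z.shape,bool);sub[190:280,295:380]=1
hm=comp(sub&(im.sum(2)<110)&(Z>.03),(338,238));ys,xs=np.nonzero(hm);print('handle px',hm.sum(),xs.mean(),ys.mean(),im[235,337],im[225,320],im[300,400])
P=plane(d,np.c_[xs,ys],.052);print('handle',P.mean(0),rect(P))
pm=sub&(Z>.010)&(Z<.03)|hm;pm=comp(pm,(320,225));cs,_=cv2.findContours(pm.astype(np.uint8),0,1);c=max(cs,key=len)[:,0];P=plane(d,c,.018);print('plate',rect(P))
# tub rim: height mask
sub=np.zeros(Z.shape,bool);sub[180:275,165:232]=1
rm=sub&(abs(Z-.078)<.007)&(im.sum(2)<150);cs,_=cv2.findContours(rm.astype(np.uint8),0,1);c=np.concatenate(cs)[:,0];P=plane(d,c,.078);print('rim',rm.sum(),rect(P))
# clips
for n,D,CC in(('top',d,C),('scene',s,S)):
    hsv=cv2.cvtColor(D['image'],cv2.COLOR_RGB2HSV);W=CC
    m=(hsv[...,0]>100)&(hsv[...,0]<130)&(hsv[...,1]>120)&(W[...,2]>.09)&(W[...,2]<.15)
    k,l,st,ce=cv2.connectedComponentsWithStats(m.astype(np.uint8))
    for i in range(1,k):
        if st[i,4]>8: q=W[l==i];print(n,st[i],ce[i],q.mean(0).round(4),'z',q[:,2].min().round(4),q[:,2].max().round(4))
E
python3 - <<'E'
import cv2
for n,(a,b,c,e) in {'scene':(160,260,190,410),'top':(180,280,145,385)}.items():
    i=cv2.imread(f'pics/{n}0.png')[a:b,c:e];cv2.imwrite(f'pics/{n}0z.png',cv2.resize(i,None,fx=3.3,fy=3.3,interpolation=2))
E
```

```text
Z handle,plate 0.053584912826508235 0.017873944730446123 rim [0.07949175 0.07974709 0.06495978 0.04618796 0.03074791] bench -0.00127301517257572
handle px 235164 279.4914357639775 209.4960283036519 [62 61 57] [128 120 114] [117 120 118]
handle [ 0.59297148 -0.01797795  0.052     ] ((614.5690307617188, -24.67974853515625), (1508.5728759765625, 1083.7733154296875), 88.5723648071289)
plate ((620.224365234375, -25.61871337890625), (1555.8140869140625, 1117.7120361328125), 88.5708236694336)
rim 199 ((536.6951293945312, 192.2816162109375), (168.0649871826172, 117.23646545410156), 1.0782917737960815)
top [225 198   4  12  40] [226.525 202.925] [0.5893 0.11   0.1362] z 0.1055 0.1427
top [153 201  11  12  71] [156.22535211 206.69014085] [0.5856 0.2762 0.1293] z 0.101 0.1407
top [226 242   5  11  33] [228.06060606 246.90909091] [0.4857 0.1072 0.1417] z 0.1161 0.1467
top [154 245  10  11  57] [156.40350877 250.84210526] [0.4815 0.2739 0.1334] z 0.1052 0.1427
scene [324 179   5  14  39] [325.84615385 185.30769231] [0.4934 0.1113 0.1302] z 0.1062 0.1444
scene [378 189   7  13  37] [381.37837838 195.05405405] [0.4892 0.2735 0.1253] z 0.105 0.1408
scene [318 204   6  15  44] [320.34090909 210.29545455] [0.5978 0.1139 0.1271] z 0.1052 0.1416
scene [375 214   8  14  48] [378.875 220.375] [0.5926 0.2763 0.1234] z 0.0997 0.1388
```

View pics/top0z.png

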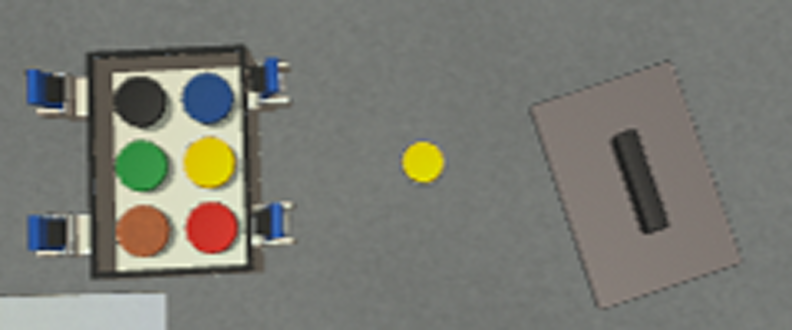

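View pics/scene0z.png

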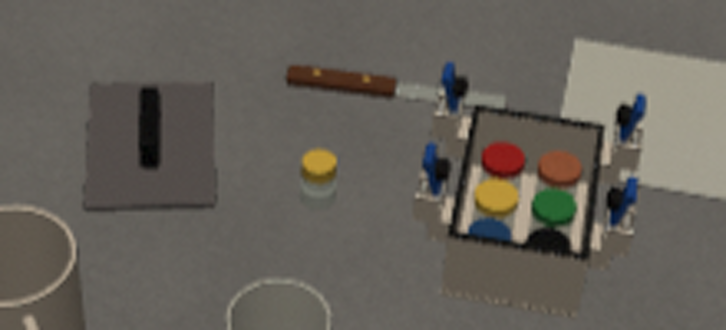

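```bash
python3 - <<'E'
from h import *
def rect(P):
    r=cv2.minAreaRect((P[:,:2]*1000).astype(np.float32));return np.round(r[0],1),np.round(r[1],1),round(r[2],2)
def comp(m):
    n,l,st,_=cv2.connectedComponentsWithStats(m.astype(np.uint8),connectivity=4);i=1+st[1:,4].argmax();return l==i
win={'top':((190,280,300,375),(185,272,165,232)),'scene':((180,226,210,260),(185,240,322,378))}
for n in win:
    d=load(n);C=cloud(d);Z=C[...,2];im=d['image'].astype(int);g=im.sum(2)
    def w(b): m=np.zeros(Z.shape,bool);m[b[0]:b[1],b[2]:b[3]]=1;return m
    a=w(win[n][0])
    hm=comp(a&(Z>.042));c=np.argwhere(hm)[:,::-1];print(n,'handle',hm.sum(),rect(plane(d,c,.052)),'zmed',np.median(Z[hm]), plane(d,c.mean(0),.052))
    pm=comp(a&(Z>.009)&(Z<.07));cs,_=cv2.findContours(pm.astype(np.uint8),0,1);c=max(cs,key=len)[:,0];print(' plate',rect(plane(d,c,.018)),np.median(Z[pm&~hm]))
    b=w(win[n][1]);
    rm=comp(b&(g<130)&(Z>.066)&(Z<.09));cs,_=cv2.findContours(rm.astype(np.uint8),0,1);c=max(cs,key=len)[:,0];print(' rim',rm.sum(),np.median(Z[rm]),rect(plane(d,c,.078)))
    hsv=cv2.cvtColor(d['image'],cv2.COLOR_RGB2HSV)
    lo=(hsv[...,0]>20)&(hsv[...,0]<35)&(hsv[...,1]>150)
    jb=w((215,245,262,285) if n=='top' else (200,222,275,300));c=np.argwhere(lo&jb)[:,::-1];print(' jar',len(c),plane(d,c.mean(0),.05).round(4))
E
```

```text
top handle 237 (array([ 515.3, -162.2]), array([80.6, 20.8]), 17.12) zmed 0.05236688023295488 [[ 0.51445704 -0.16338997  0.052     ]]
 plate (array([ 515. , -163.9]), array([169.2, 120.3]), 16.63) 0.018655093320133487
 rim 24 0.07796995771238557 (array([481.5, 248.3]), array([56.2,  0. ]), 0.2)
 jar 119 [[0.5335 0.003  0.05  ]]
scene handle 111 (array([ 521.6, -162.6]), array([87. , 15.5]), 17.13) zmed 0.049554720708417044 [[ 0.52397385 -0.16158077  0.052     ]]
 plate (array([ 521.3, -163.1]), array([173.7, 119.6]), 15.72) 0.015925148733019423
 rim 112 0.07641110007047647 (array([556.2, 147.6]), array([186.8,  79.6]), 27.5)
 jar 79 [[0.5417 0.0055 0.05  ]]
```

```bash
python3 - <<'E'
from h import *
def rect(P):
    r=cv2.minAreaRect((P[:,:2]*1000).astype(np.float32));return np.round(r[0],1),np.round(r[1],1),round(r[2],2)
win={'top':(188,270,168,228),'scene':(185,240,322,378)}
for n in win:
    d=load(n);C=cloud(d);Z=C[...,2];im=d['image'].astype(int);g=im.sum(2);b=win[n]
    for th in(110,140,170,200):
        m=np.zeros(Z.shape,bool);m[b[0]:b[1],b[2]:b[3]]=1
        sat=im.max(2)-im.min(2)
        m&=(g<th)&(sat<30)&(abs(Z-.078)<.012)
        c=np.argwhere(m)[:,::-1];P=plane(d,c,.078);print(n,th,len(c),rect(P))
    o=np.full((*m.shape,3),0,np.uint8);o[m]=255;o=np.hstack([d['image'][b[0]:b[1],b[2]:b[3]],o[b[0]:b[1],b[2]:b[3]]]);save(cv2.resize(o,None,fx=6,fy=6,interpolation=0),f'pics/rim_{n}.png')
E
```

```text
top 110 46 (array([542.1, 192.4]), array([151.8, 116.3]), 1.04)
top 140 179 (array([536.7, 192.2]), array([167. , 117.3]), 1.27)
top 170 272 (array([537. , 192.3]), array([168.8, 118.6]), 1.34)
top 200 373 (array([537.1, 183.7]), array([169.5, 138.7]), 0.89)
scene 110 140 (array([538.5, 193.9]), array([168. , 118.2]), 1.36)
scene 140 221 (array([539.8, 194.1]), array([170.5, 118.7]), 1.37)
scene 170 260 (array([539.7, 194.3]), array([170.6, 119.4]), 1.37)
scene 200 285 (array([541.1, 182.6]), array([173.2, 143.8]), 2.43)
```

View pics/rim_top.png

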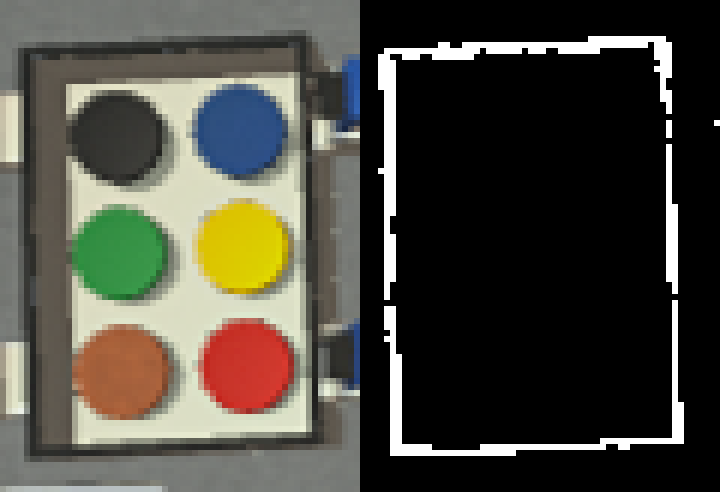

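View pics/rim_scene.png

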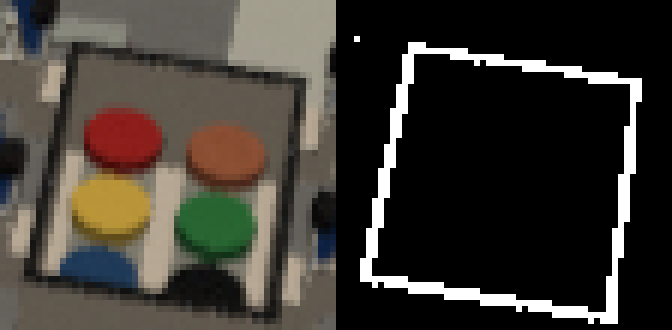

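Request:
{"fn": "drive_tool", "kwargs": {"steps": [[4.12, 4.14, 0, 0, 0, 0, 100], [4.12, 4.14, 0, 0, 0, 0, 100], [4.12, 4.14, 0, 0, 0, 0, 100], [4.12, 4.14, 0, 0, 0, 0, 100], [4.12, 4.14, 0, 0, 0, 0, 100], [4.12, 4.14, 0, 0, 0, 0, 100], [4.12, 4.14, 0, 0, 0, 0, 100], [4.12, 4.14, 0, 0, 0, 0, 100], [4.12, 4.14, 0, 0, 0, 0, 100], [4.12, 4.14, 0, 0, 0, 0, 100], [4.12, 4.14, 0, 0, 0, 0, 100], [4.12, 4.14, 0, 0, 0, 0, 100], [4.12, 4.14, 0, 0, 0, 0, 100], [0, 0, 0, 0, 0, 10.5, 100], [0, 0, 0, 0, 0, 10.5, 100], [0, 0, 0, 0, 0, 10.5, 100], [0, 0, 0, 0, 0, 10.5, 100], [0, 0, 0, 0, 0, 10.5, 100], [0, 0, 0, 0, 0, 10.5, 100], [0, 0, 0, 0, 0, 10.5, 100]]}}

```text
t: 2.6
tcp_pos: [0.5173, -0.1624, 0.2308]
tool_rot: [[-0.182, -0.983, -0.001], [-0.983, 0.182, 0.0], [-0.0, 0.001, -1.0]]
ft_force: [-0.9, -0.4, 0.8]
width: 1.003
```

Request:
{"fn": "drive_tool", "kwargs": {"steps": [[0, 0, 0, 0, 0, 10.4, 80], [0, 0, 0, 0, 0, 10.4, 70], [0, 0, 0, 0, 0, 10.4, 70], [0, 0, 0, 0, 0, 10.4, 70], [0, 0, 0, 0, 0, 10.5, 70], [0, 0, 0, 0, 0, 10.5, 70], [0, 0, 5, 0, 0, 0, 70], [0, 0, 5, 0, 0, 0, 70], [0, 0, 5, 0, 0, 0, 70], [0, 0, 2.5, 0, 0, 0, 70], [0, 0, 2, 0, 0, 0, 70], [0, 0, 1, 0, 0, 0, 70]], "force": 50}}

```text
t: 4.1
tcp_pos: [0.5168, -0.1625, 0.0249]
tool_rot: [[-0.955, -0.297, -0.003], [-0.297, 0.955, 0.0], [0.003, 0.001, -1.0]]
ft_force: [-0.2, -0.5, -0.5]
width: 0.697
```

```bash
python3 - <<'E'
from h import *
for n,b in(('top',(180,290,280,400)),('scene',(150,250,180,300))):
    d=grab(n);save(cv2.resize(d['image'][b[0]:b[1],b[2]:b[3]],None,fx=5,fy=5,interpolation=2),f'pics/{n}1.png')
print(robot.observe()['tcp_pos'],robot.observe()['ft_force'])
E
```

```text
[ 0.51692225 -0.16248204  0.02528947] [ 0.02940638 -0.19331277  0.23646321]
```

View pics/scene1.png

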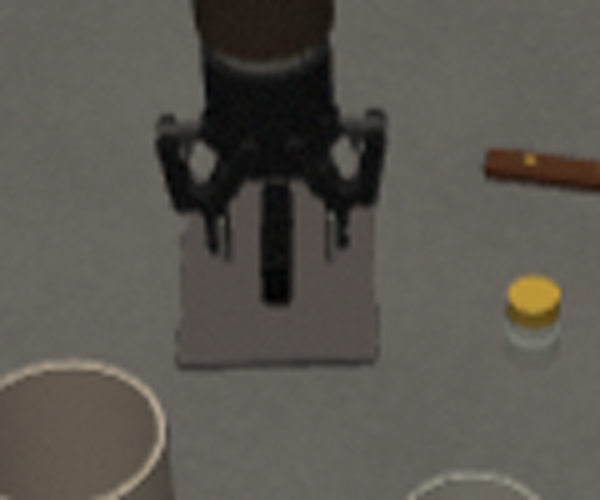

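View pics/top1.png

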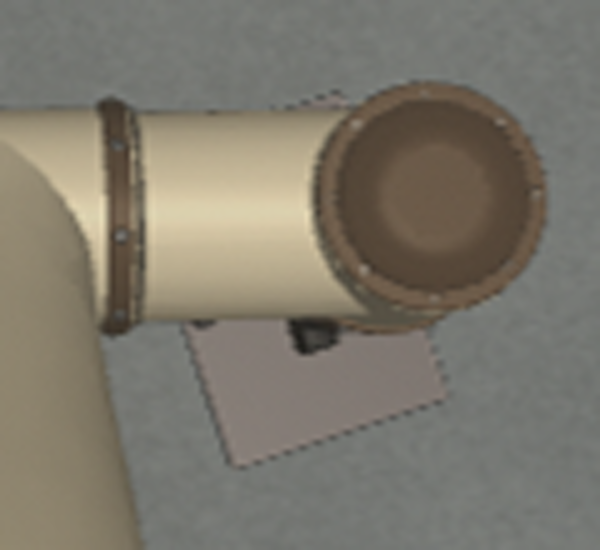

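The scene view shows the two fingers straddling the black handle, evenly spaced (zoomed at (215,235) and (340,235), handle at 277). I'll close, lift and look.

Request:
{"fn": "drive_tool", "kwargs": {"steps": [[0, 0, 0, 0, 0, 0, 0], [0, 0, 0, 0, 0, 0, 0], [0, 0, 0, 0, 0, 0, 0], [0, 0, 0, 0, 0, 0, 0], [0, 0, 0, 0, 0, 0, 0], [0, 0, -0.5, 0, 0, 0, 0], [0, 0, -1.5, 0, 0, 0, 0], [0, 0, -3, 0, 0, 0, 0], [0, 0, -4, 0, 0, 0, 0], [0, 0, -4, 0, 0, 0, 0], [0, 0, -4, 0, 0, 0, 0], [0, 0, -2, 0, 0, 0, 0], [0, 0, -1, 0, 0, 0, 0], [0, 0, 0, 0, 0, 0, 0]], "force": 50}}

```text
t: 5.95
tcp_pos: [0.5174, -0.1624, 0.2265]
tool_rot: [[-0.955, -0.297, 0.0], [-0.297, 0.955, 0.0], [-0.001, 0.0, -1.0]]
ft_force: [0.1, -0.9, -2.8]
width: 0.203
```

```bash
python3 - <<'E'
from h import *
d=grab('scene');save(d['image'],'pics/scene2.png')
print(robot.observe()['tcp_pos'],robot.observe()['ft_force'],robot.observe()['width'])
E
```

```text
[ 0.51701237 -0.16231919  0.22559454] [-0.36004538 -0.68091443 -3.38286573] 0.20355146858690942
```

View pics/scene2.png

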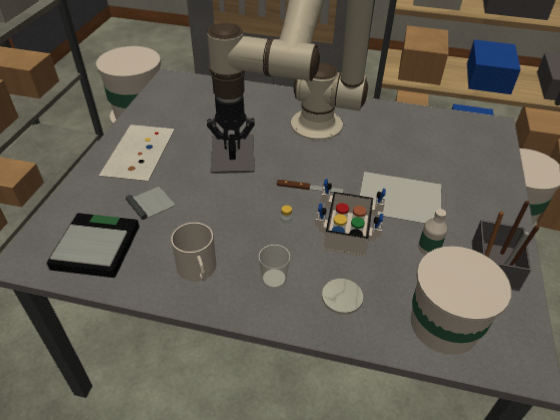

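The lid hangs level in the grip at about pixel (233,152), width 0.20 and about 3 N load. Carrying it over the tub next.

Request:
{"fn": "drive_tool", "kwargs": {"steps": [[-0.79, 2.08, 0, 0, 0, 0, 0], [-1.57, 4.16, 0, 0, 0, 0, 0], [-1.57, 4.16, 0, 0, 0, 0, 0], [-1.57, 4.16, 0, 0, 0, 0, 0], [-1.57, 4.16, 0, 0, 0, 0, 0], [-1.57, 4.16, 0, 0, 0, 0, 0], [-1.57, 4.16, 0, 0, 0, 0, 0], [-1.57, 4.16, 0, 0, 0, 0, 0], [-0.79, 2.08, 0, 0, 0, 0, 0], [0, 0, 0, 0, 0, 5, 0], [0, 0, 0, 0, 0, 5.5, 0], [0, 0, 0, 0, 0, 5, 0], [0, 0, 2, 0, 0, 0, 0], [0, 0, 2, 0, 0, 0, 0], [0, 0, 0, 0, 0, 0, 0]]}}

```text
t: 7.88
tcp_pos: [0.5374, 0.1913, 0.1837]
tool_rot: [[-1.0, -0.03, -0.006], [-0.03, 1.0, -0.003], [0.006, -0.003, -1.0]]
ft_force: [-0.1, 0.5, -2.3]
width: 0.201
```

```bash
cat > lid.py <<'E'
from h import *
import sys
tag=sys.argv[1]
def rect(P):
    r=cv2.minAreaRect((P[:,:2]*1000).astype(np.float32));return np.round(r[0],1),np.round(r[1],1),round(r[2],2)
st=robot.observe();t=st['tcp_pos'];zp=t[2]-.007;print('tcp',t.round(4),st['tool_rot'].round(4).tolist(),'zplate',zp)
for n in('scene','top'):
    d=grab(n);C=cloud(d);g=d['image'].astype(int).sum(2)
    m=(abs(C[...,2]-zp)<.012)&(np.hypot(C[...,0]-t[0],C[...,1]-t[1])<.12)
    c=np.argwhere(m)[:,::-1]
    k=cv2.moments(m.astype(np.uint8),True)
    print(n,m.sum(),'zmed',np.median(C[m][:,2]),rect(plane(d,c,zp)))
    u,v=proj(d,t)[0].astype(int);b=(max(v-70,0),v+50,max(u-80,0),u+80);o=d['image'].copy()
    save(cv2.resize(o[b[0]:b[1],b[2]:b[3]],None,fx=5,fy=5,interpolation=2),f'pics/{n}{tag}.png');print(b)
E
python3 lid.py 3
```

```text
tcp [0.5374 0.1913 0.1837] [[-0.9995, -0.03, -0.0055], [-0.0299, 0.9995, -0.0034], [0.0056, -0.0032, -1.0]] zplate 0.17674306650201674
scene 1362 zmed 0.17240709844295948 (array([542.8, 191.5]), array([176.4, 119. ]), 1.6)
(np.int64(115), np.int64(235), np.int64(273), np.int64(433))
top 2439 zmed 0.1765366273943395 (array([534.6, 190.2]), array([169.5, 119.3]), 1.5)
(np.int64(153), np.int64(273), np.int64(107), np.int64(267))
```

View pics/scene3.png

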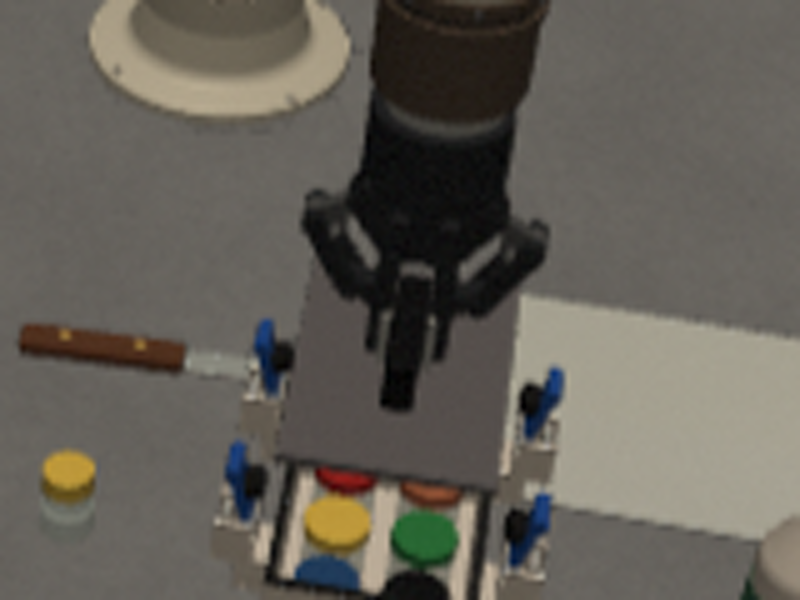

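View pics/top3.png

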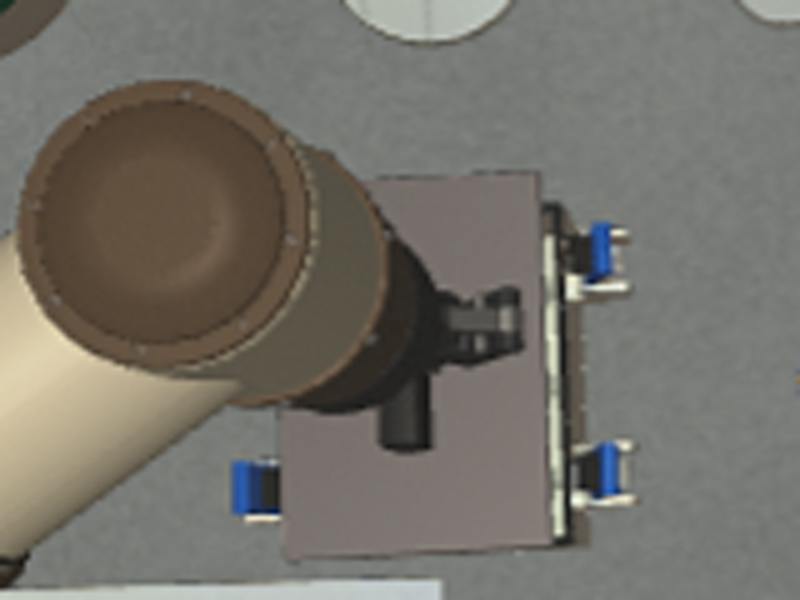

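Against the tub centre in the same cameras, the lid needs about +1.5 mm in x and +2.5 mm in y; its yaw (1.5°) matches the tub (1.35°). I correct this and lower to just above the rim.

Request:
{"fn": "drive_tool", "kwargs": {"steps": [[-0.18, 0.25, 1, 0, 0, 0, 0], [0, 0, 2, 0, 0, 0, 0], [0, 0, 2, 0, 0, 0, 0], [0, 0, 1.2, 0, 0, 0, 0], [0, 0, 0.5, 0, 0, 0, 0], [0, 0, 0, 0, 0, 0, 0], [0, 0, 0, 0, 0, 0, 0]]}}

```text
t: 8.85
tcp_pos: [0.5412, 0.1954, 0.1201]
tool_rot: [[-1.0, -0.031, 0.001], [-0.031, 1.0, 0.001], [-0.002, 0.001, -1.0]]
ft_force: [0.1, 0.0, -2.2]
width: 0.199
```

```bash
python3 lid.py 4
```

```text
tcp [0.5412 0.1954 0.1201] [[-0.9995, -0.031, 0.0015], [-0.031, 0.9995, 0.0008], [-0.0015, 0.0007, -1.0]] zplate 0.113106908745125
scene 1466 zmed 0.1089396963203697 (array([546.3, 193.4]), array([174. , 181.2]), 1.22)
(np.int64(133), np.int64(253), np.int64(271), np.int64(431))
top 2236 zmed 0.11116955949538354 (array([537.3, 189.7]), array([169.5, 179.4]), 1.35)
(np.int64(154), np.int64(274), np.int64(111), np.int64(271))
```

View pics/scene4.png

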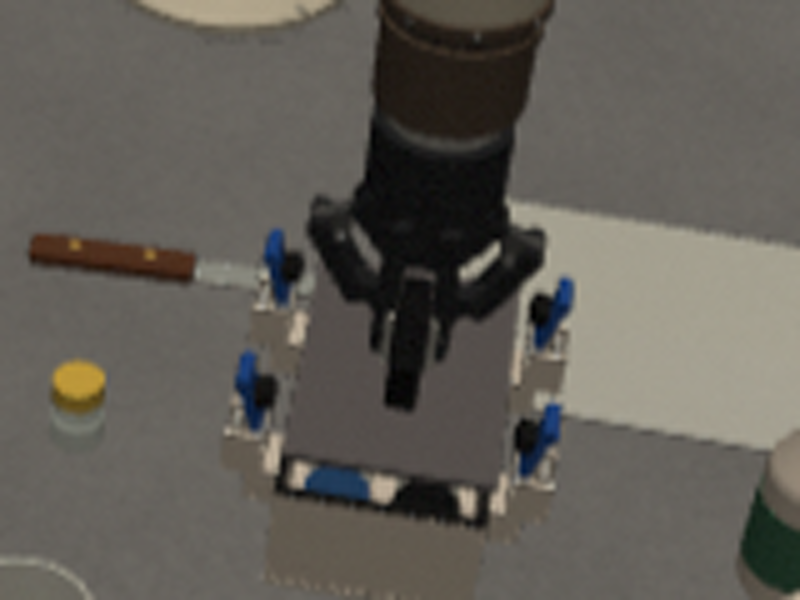

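View pics/top4.png

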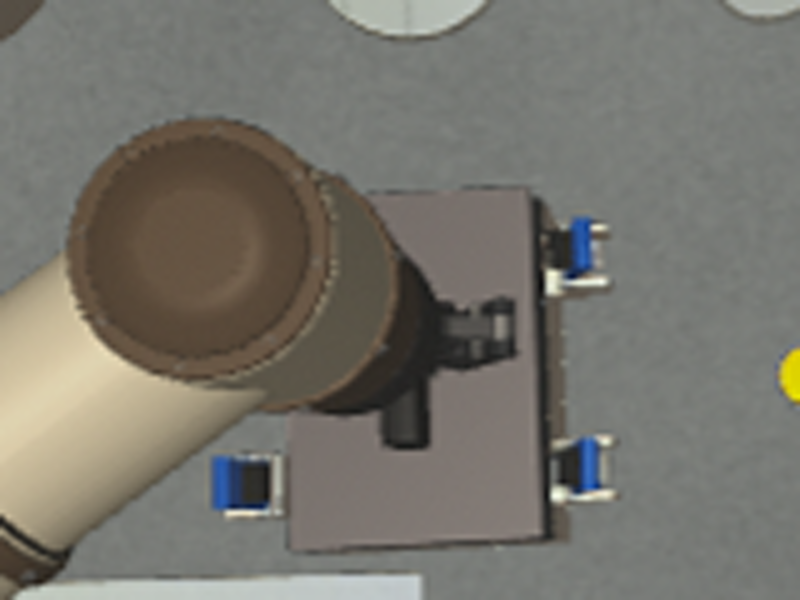

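```bash
python3 - <<'E'
from h import *
zp=.1131;th=np.radians(1.35);R=np.array([[np.cos(th),np.sin(th)],[-np.sin(th),np.cos(th)]])
for n,tc in(('scene',(.5397,.1942)),('top',(.537,.1923))):
    d=load(n);C=cloud(d);h,w=C.shape[:2];u,v=np.meshgrid(np.arange(w),np.arange(h))
    P=plane(d,np.c_[u.ravel(),v.ravel()],zp).reshape(h,w,3)[...,:2];q=(P-np.array(tc))@R.T*1000
    near=(abs(q[...,0])<130)&(abs(q[...,1])<100)
    Z=C[...,2]
    # strict-height lid top
    zz=np.median(Z[(abs(Z-zp)<.012)&near&(abs(q[...,0])<80)&(abs(q[...,1])<50)])
    m=near&(abs(Z-zz)<.005)
    print(n,'zz',zz)
    for lo,hi in((-80,-72),(-32,-20),(-20,0),(0,20),(20,32),(72,80)):
        s=q[...,1][m&(q[...,0]>lo)&(q[...,0]<hi)];print('  x',lo,hi,'y',s.min().round(1),s.max().round(1))
    for lo,hi in((-50,-40),(-35,-20),(20,35),(40,50)):
        s=q[...,0][m&(q[...,1]>lo)&(q[...,1]<hi)];print('  y',lo,hi,'x',s.min().round(1),s.max().round(1))
E
```

```text
scene zz 0.10896200132976841
  x -80 -72 y -27.3 29.3
  x -32 -20 y -56.7 60.2
  x -20 0 y -57.8 60.8
  x 0 20 y -57.7 60.7
  x 20 32 y -57.6 61.0
  x 72 80 y -56.2 60.0
  y -50 -40 x -59.1 91.6
  y -35 -20 x -78.7 93.5
  y 20 35 x -77.6 90.5
  y 40 50 x -55.2 91.2
top zz 0.11128474732875127
  x -80 -72 y -56.5 59.1
  x -32 -20 y -58.2 60.6
  x -20 0 y -58.2 60.4
  x 0 20 y -57.1 -37.5
  x 20 32 y -57.5 -19.2
  x 72 80 y -56.7 15.5
  y -50 -40 x -83.4 85.0
  y -35 -20 x -84.3 83.6
  y 20 35 x -84.5 83.3
  y 40 50 x -83.5 -19.3
```

Measured in the tub frame, the lid is +1.4 mm off in y (both views) and about +0.5 mm in x. I correct this and lower slowly.

Request:
{"fn": "drive_tool", "kwargs": {"steps": [[0.05, -0.14, 0, 0, 0, 0, 0], [0, 0, 0.4, 0, 0, 0, 0], [0, 0, 0.4, 0, 0, 0, 0], [0, 0, 0.4, 0, 0, 0, 0], [0, 0, 0.3, 0, 0, 0, 0], [0, 0, 0.3, 0, 0, 0, 0], [0, 0, 0.3, 0, 0, 0, 0], [0, 0, 0.1, 0, 0, 0, 0], [0, 0, 0, 0, 0, 0, 0]]}}

```text
t: 10.07
tcp_pos: [0.5402, 0.1938, 0.0973]
tool_rot: [[-1.0, -0.031, -0.0], [-0.031, 1.0, -0.0], [0.0, -0.0, -1.0]]
ft_force: [0.3, 0.0, -2.8]
width: 0.204
```

Request:
{"fn": "drive_tool", "kwargs": {"steps": [[0, 0, 0.2, 0, 0, 0, 0], [0, 0, 0.15, 0, 0, 0, 0], [0, 0, 0.1, 0, 0, 0, 0], [0, 0, 0, 0, 0, 0, 0], [0, 0, 0, 0, 0, 0, 0]]}}

```text
t: 10.7
tcp_pos: [0.5405, 0.1939, 0.0954]
tool_rot: [[-0.999, -0.032, 0.002], [-0.032, 0.999, 0.0], [-0.002, 0.0, -1.0]]
ft_force: [-5.0, -0.5, 10.4]
width: 0.201
```

```bash
cat > edge.py <<'E'
from h import *
st=robot.observe();print(st['tcp_pos'].round(4),st['ft_force'].round(1),st['ft_torque'].round(2),st['tool_rot'][:,2].round(4))
for n in('scene','top'): grab(n)
zp=.086;th=np.radians(1.35);R=np.array([[np.cos(th),np.sin(th)],[-np.sin(th),np.cos(th)]])
for n,tc in(('scene',(.5397,.1942)),('top',(.537,.1923))):
    d=load(n);C=cloud(d);Z=C[...,2]
    q=(C[...,:2]-np.array(tc))@R.T*1000
    for x in(-70,-40,0,40,70):
        print(n,x,[(int(y),(np.median(Z[(abs(q[...,0]-x)<8)&(abs(q[...,1]-y)<6)])*1000).round(1)) for y in(-45,-25,25,45)])
    u,v=proj(d,[.539,.193,.09])[0].astype(int);b=(v-50,v+50,u-65,u+65)
    import sys;save(cv2.resize(d['image'][b[0]:b[1],b[2]:b[3]],None,fx=6,fy=6,interpolation=2),f'pics/{n}{sys.argv[1]}.png')
    g=cv2.cvtColor(d['image'],cv2.COLOR_RGB2GRAY)
E
python3 edge.py 5
```

```text
[0.5405 0.1939 0.0954] [-5.  -0.5 10.4] [-0.23  1.4  -0.05] [ 1.6e-03  2.0e-04 -1.0e+00]
scene -70 [(-45, np.float64(81.9)), (-25, np.float64(86.3)), (25, np.float64(84.0)), (45, np.float64(82.2))]
scene -40 [(-45, np.float64(83.7)), (-25, np.float64(82.9)), (25, np.float64(84.1)), (45, np.float64(86.1))]
scene 0 [(-45, np.float64(184.9)), (-25, np.float64(140.7)), (25, np.float64(145.2)), (45, np.float64(206.4))]
scene 40 [(-45, np.float64(82.9)), (-25, np.float64(358.0)), (25, np.float64(358.7)), (45, np.float64(81.2))]
scene 70 [(-45, np.float64(82.5)), (-25, np.float64(81.5)), (25, np.float64(81.1)), (45, np.float64(81.4))]
top -70 [(-45, np.float64(86.2)), (-25, np.float64(86.3)), (25, np.float64(87.5)), (45, np.float64(408.8))]
top -40 [(-45, np.float64(87.0)), (-25, np.float64(348.8)), (25, np.float64(425.1)), (45, np.float64(430.6))]
top 0 [(-45, np.float64(363.6)), (-25, np.float64(451.6)), (25, np.float64(453.4)), (45, np.float64(436.4))]
top 40 [(-45, np.float64(87.0)), (-25, np.float64(220.0)), (25, np.float64(445.8)), (45, np.float64(nan))]
top 70 [(-45, np.float64(86.4)), (-25, np.float64(86.9)), (25, np.float64(nan)), (45, np.float64(nan))]
  return _methods._mean(a, axis=axis, dtype=dtype,
  ret = ret.dtype.type(ret / rcount)
```

View pics/scene5.png

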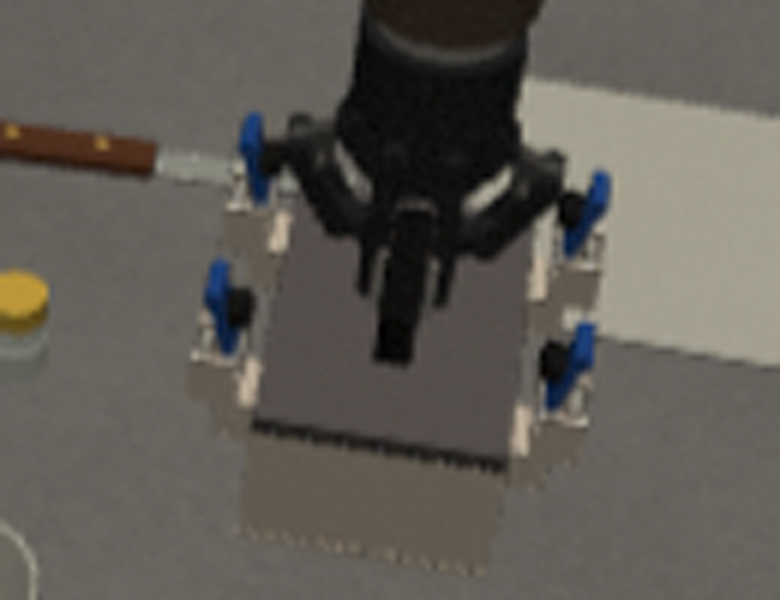

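View pics/top5.png

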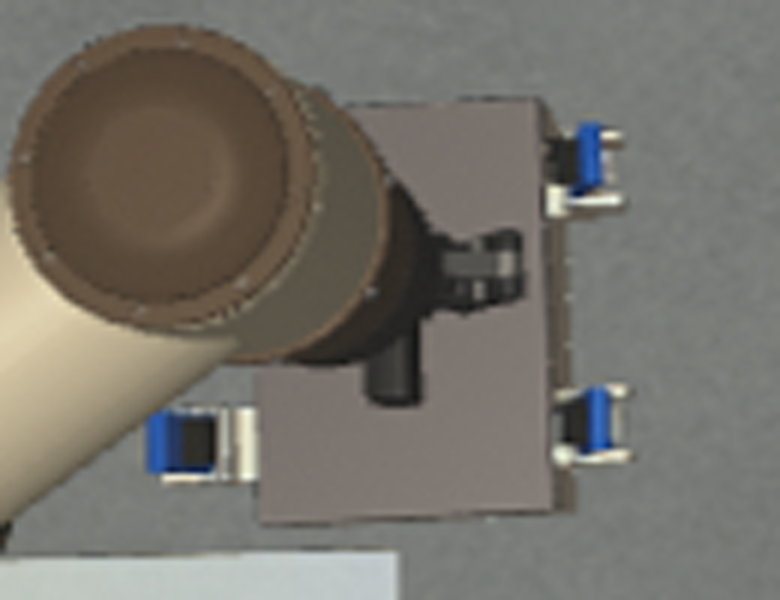

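The plate top reads about 86.5 mm level across the top view (seated value 86), so it's seated. I unload, release, rise and check.

Request:
{"fn": "drive_tool", "kwargs": {"steps": [[0, 0, -0.2, 0, 0, 0, 0], [0, 0, 0, 0, 0, 0, 0], [0, 0, 0, 0, 0, 0, 30], [0, 0, 0, 0, 0, 0, 50], [0, 0, 0, 0, 0, 0, 50], [0, 0, -1, 0, 0, 0, 50], [0, 0, -3, 0, 0, 0, 50], [0, 0, -5, 0, 0, 0, 50], [0, 0, -4, 0, 0, 0, 20], [0, 0, 0, 0, 0, 0, 0]], "force": 50}}

```text
t: 12.05
tcp_pos: [0.5421, 0.1948, 0.2298]
tool_rot: [[-0.999, -0.031, 0.008], [-0.031, 0.999, 0.005], [-0.009, 0.004, -1.0]]
ft_force: [-0.0, -0.2, -0.4]
width: 0.085
```

```bash
python3 edge.py 6 2>/dev/null
```

```text
[0.5421 0.1948 0.2298] [-0.  -0.2 -0.4] [-0.05  0.01 -0.01] [ 0.0085  0.0047 -1.    ]
scene -70 [(-45, np.float64(84.7)), (-25, np.float64(85.2)), (25, np.float64(84.7)), (45, np.float64(84.5))]
scene -40 [(-45, np.float64(84.4)), (-25, np.float64(84.7)), (25, np.float64(83.4)), (45, np.float64(87.2))]
scene 0 [(-45, np.float64(322.2)), (-25, np.float64(283.3)), (25, np.float64(284.0)), (45, np.float64(430.3))]
scene 40 [(-45, np.float64(80.7)), (-25, np.float64(494.7)), (25, np.float64(491.3)), (45, np.float64(81.2))]
scene 70 [(-45, np.float64(82.0)), (-25, np.float64(82.5)), (25, np.float64(83.0)), (45, np.float64(83.1))]
top -70 [(-45, np.float64(86.6)), (-25, np.float64(87.2)), (25, np.float64(89.4)), (45, np.float64(542.1))]
top -40 [(-45, np.float64(86.9)), (-25, np.float64(497.8)), (25, np.float64(557.7)), (45, np.float64(563.4))]
top 0 [(-45, np.float64(498.1)), (-25, np.float64(583.9)), (25, np.float64(584.0)), (45, np.float64(558.9))]
top 40 [(-45, np.float64(86.8)), (-25, np.float64(488.8)), (25, np.float64(578.3)), (45, np.float64(nan))]
top 70 [(-45, np.float64(86.5)), (-25, np.float64(86.9)), (25, np.float64(87.1)), (45, np.float64(nan))]
```

View pics/scene6.png

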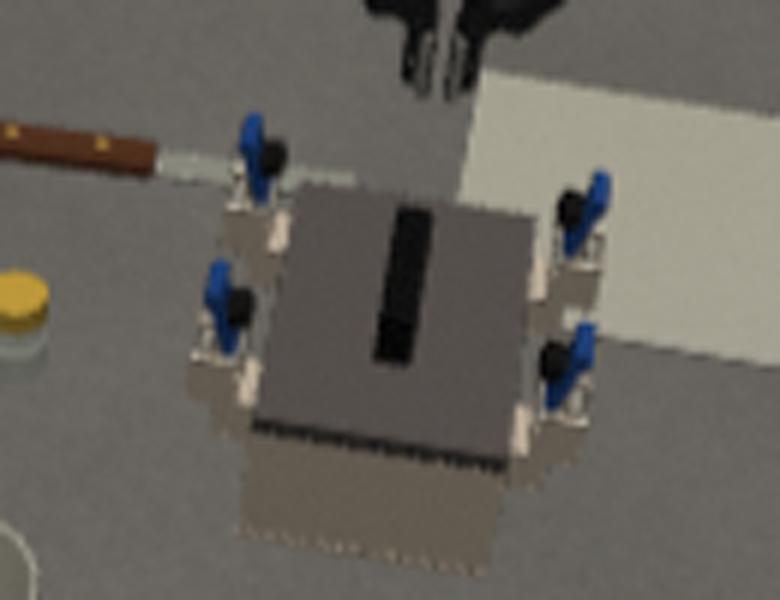

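View pics/top6.png

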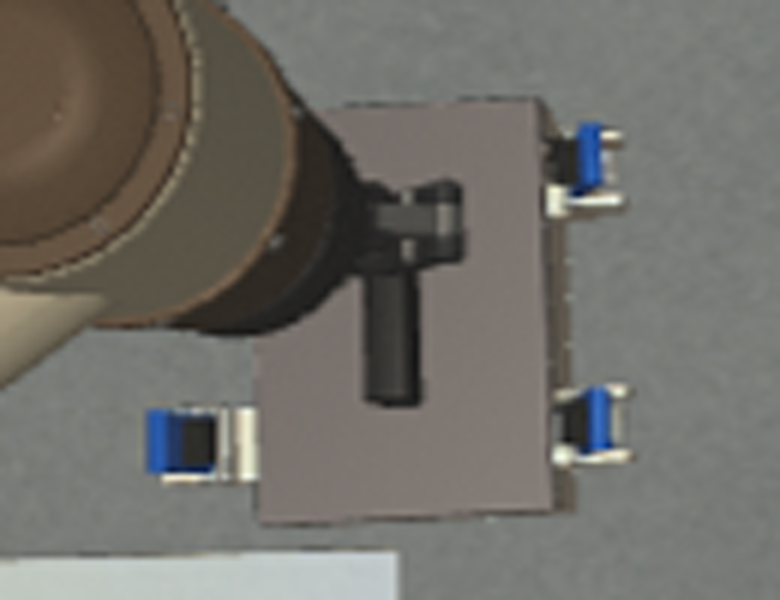

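The lid sits flat: plate level within 1 mm, an even gasket line along the front edge, all four clips upright. Now to clip_d (near left), approaching outside it with the fingers shut.

Request:
{"fn": "drive_tool", "kwargs": {"steps": [[1.82, 3.83, 0, 0, 0, 0, 0], [1.82, 3.83, 0, 0, 0, 0, 0], [1.82, 3.83, 0, 0, 0, 0, 0], [0, 0, 5, 0, 0, 0, 0], [0, 0, 4, 0, 0, 0, 0], [0, 0, 1.5, 0, 0, 0, 0], [0, 0, 0, 0, 0, 0, 0]]}}

```text
t: 13.02
tcp_pos: [0.4819, 0.3064, 0.1188]
tool_rot: [[-1.0, -0.031, -0.002], [-0.031, 1.0, -0.002], [0.002, -0.002, -1.0]]
ft_force: [-0.1, 0.1, 0.6]
width: 0.0
```

```bash
cat > rel.py <<'E'
from h import *
s=robot.observe();th=np.radians(1.35);R=np.array([[np.cos(th),np.sin(th)],[-np.sin(th),np.cos(th)]])
p=s['tcp_pos'];q=R@(p[:2]-[.5385,.1935])*1000
print('t',round(s['t'],2),'tub xy',q.round(1),'z',(p[2]*1000).round(1),'F',s['ft_force'].round(1),'w',round(s['width'],3),'zax',s['tool_rot'][:,2].round(4))
E
python3 rel.py
```

```text
t 13.03 tub xy [-54.  114.2] z 118.8 F [-0.1  0.1  0.6] w 0.0 zax [-0.0016 -0.0023 -1.    ]
```

Request:
{"fn": "drive_tool", "kwargs": {"steps": [[-0.2, -0.5, -0.3, 0, 0, 0, 0], [0, -1, 0, 0, 0, 0, 0], [0, -1, 0, 0, 0, 0, 0], [0, -1, 0, 0, 0, 0, 0], [0, -1, 0, 0, 0, 0, 0], [0, -1, 0, 0, 0, 0, 0], [0, -0.7, 0, 0, 0, 0, 0], [0, -0.5, 0, 0, 0, 0, 0], [0, 0, 0, 0, 0, 0, 0]]}}

```text
t: 14.15
tcp_pos: [0.4867, 0.2402, 0.1237]
tool_rot: [[-1.0, -0.031, 0.002], [-0.031, 1.0, 0.001], [-0.002, 0.001, -1.0]]
ft_force: [0.5, 3.4, 5.9]
width: 0.004
```

```bash
python3 rel.py; python3 - <<'E'
from h import *
d=grab('scene');u,v=proj(d,[.5,.25,.1])[0].astype(int);save(cv2.resize(d['image'][v-50:v+50,u-65:u+65],None,fx=6,fy=6,interpolation=2),'pics/s7.png')
E
```

```text
t 14.15 tub xy [-50.6  47.9] z 123.7 F [0.5 3.4 5.9] w 0.004 zax [ 1.7e-03  9.0e-04 -1.0e+00]
```

View pics/s7.png

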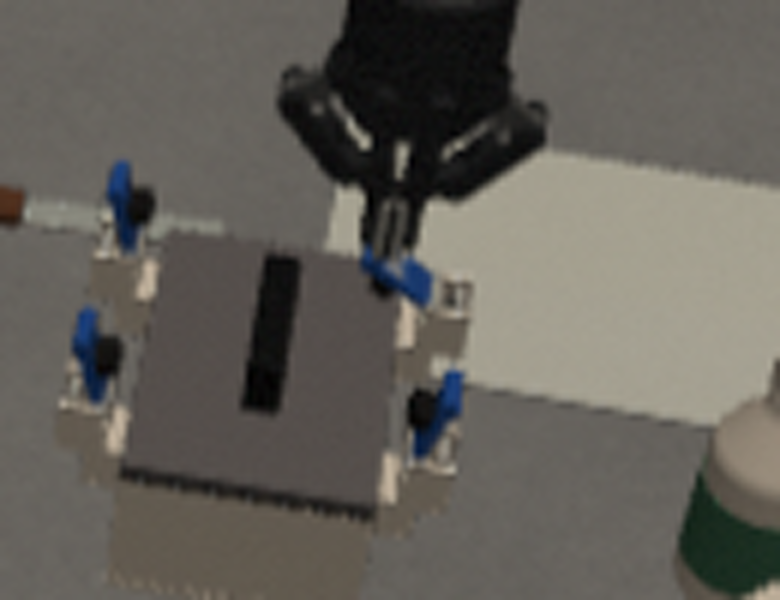

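The scene view shows clip_d folded inward with its tip under the finger ends, around zoomed (385,265). Now I press down, drifting inward.

Request:
{"fn": "drive_tool", "kwargs": {"steps": [[0, -0.1, 0.25, 0, 0, 0, 0], [0, -0.1, 0.25, 0, 0, 0, 0], [0, -0.1, 0.25, 0, 0, 0, 0], [0, -0.1, 0.25, 0, 0, 0, 0], [0, -0.1, 0.25, 0, 0, 0, 0], [0, -0.1, 0.25, 0, 0, 0, 0], [0, -0.1, 0.2, 0, 0, 0, 0]]}}

```text
t: 15.08
tcp_pos: [0.4864, 0.2315, 0.1059]
tool_rot: [[-1.0, -0.031, -0.001], [-0.031, 1.0, -0.002], [0.001, -0.002, -1.0]]
ft_force: [0.9, -0.9, 2.1]
width: 0.001
```

```bash
python3 rel.py
```

```text
t 15.07 tub xy [-51.2  39.2] z 105.9 F [ 0.9 -0.9  2.1] w 0.001 zax [-5.0e-04 -2.1e-03 -1.0e+00]
```

Request:
{"fn": "drive_tool", "kwargs": {"steps": [[0, 0, 0.1, 0, 0, 0, 0], [0, 0, 0.1, 0, 0, 0, 0], [0, 0, 0, 0, 0, 0, 0]]}}

```text
t: 15.45
tcp_pos: [0.4856, 0.2327, 0.103]
tool_rot: [[-1.0, -0.031, -0.002], [-0.031, 1.0, -0.001], [0.002, -0.001, -1.0]]
ft_force: [0.5, 0.4, 0.2]
width: -0.002
```

```bash
python3 rel.py
```

```text
t 15.45 tub xy [-52.   40.4] z 103.0 F [0.5 0.4 0.2] w -0.002 zax [-0.0019 -0.0012 -1.    ]
```

```bash
cat > look.py <<'E'
from h import *
import sys
d=grab('scene');u,v=proj(d,[.54,.2,.1])[0].astype(int);save(cv2.resize(d['image'][v-50:v+50,u-65:u+65],None,fx=6,fy=6,interpolation=2),f'pics/s{sys.argv[1]}.png')
E
python3 look.py 8
```

```text
(no output)
```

View pics/s8.png

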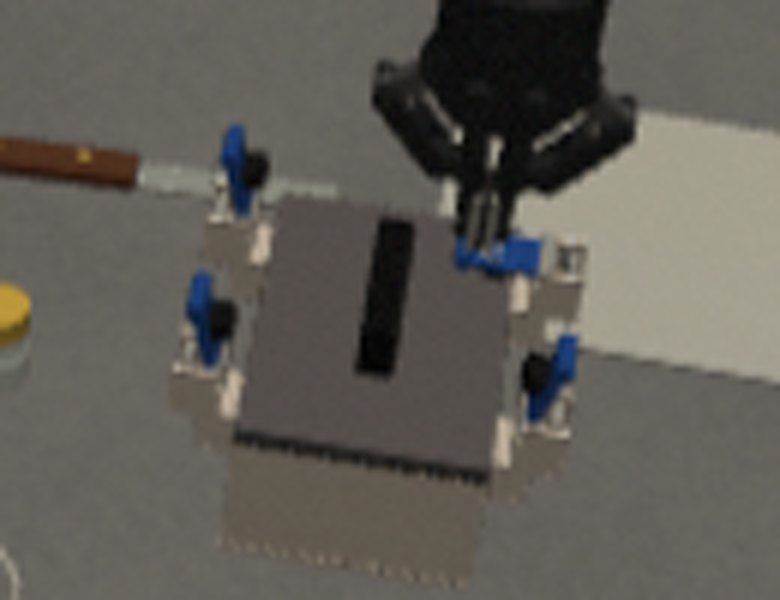

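Clip_d now looks level. I feel for the stop a little further, to be sure.

Request:
{"fn": "drive_tool", "kwargs": {"steps": [[0, 0, 0.1, 0, 0, 0, 0], [0, 0, 0.1, 0, 0, 0, 0], [0, 0, 0, 0, 0, 0, 0]]}}

```text
t: 15.88
tcp_pos: [0.4862, 0.233, 0.1017]
tool_rot: [[-1.0, -0.031, -0.0], [-0.031, 1.0, -0.0], [0.0, -0.0, -1.0]]
ft_force: [-0.0, -0.6, 0.6]
width: -0.003
```

```bash
python3 rel.py
```

```text
t 15.88 tub xy [-51.3  40.7] z 101.7 F [-0.  -0.6  0.6] w -0.003 zax [-3.e-04 -2.e-04 -1.e+00]
```

Request:
{"fn": "drive_tool", "kwargs": {"steps": [[0, 0, 0.1, 0, 0, 0, 0], [0, 0, 0.05, 0, 0, 0, 0], [0, 0, 0, 0, 0, 0, 0]]}}

```text
t: 16.25
tcp_pos: [0.4865, 0.2331, 0.1007]
tool_rot: [[-1.0, -0.031, 0.0], [-0.031, 1.0, 0.0], [-0.0, 0.0, -1.0]]
ft_force: [-0.5, -0.7, 2.7]
width: -0.001
```

```bash
python3 rel.py
```

```text
t 16.25 tub xy [-51.1  40.8] z 100.7 F [-0.5 -0.7  2.7] w -0.001 zax [ 4.e-04  2.e-04 -1.e+00]
```

Request:
{"fn": "drive_tool", "kwargs": {"steps": [[0, 0, 0.1, 0, 0, 0, 0], [0, 0, 0, 0, 0, 0, 0]]}}

```text
t: 16.5
tcp_pos: [0.4866, 0.2331, 0.1005]
tool_rot: [[-1.0, -0.031, 0.001], [-0.031, 1.0, 0.0], [-0.001, 0.0, -1.0]]
ft_force: [-2.9, -0.6, 7.4]
width: -0.002
```

```bash
python3 rel.py
```

```text
t 16.5 tub xy [-51.   40.8] z 100.5 F [-2.9 -0.6  7.4] w -0.002 zax [ 9.e-04  2.e-04 -1.e+00]
```

Hard stop at z 100.5 with 7 N rising, so clip_d is home (hinge about +1 mm). Lifting over to outside clip_b (far right).

Request:
{"fn": "drive_tool", "kwargs": {"steps": [[0, 0, -2, 0, 0, 0, 0], [0, 0, -5, 0, 0, 0, 0], [-1, -1.54, -1.2, 0, 0, 0, 0], [-2.3, -3.55, 0, 0, 0, 0, 0], [-2.3, -3.55, 0, 0, 0, 0, 0], [-2.3, -3.55, 0, 0, 0, 0, 0], [-2.3, -3.55, 0, 0, 0, 0, 0], [0, 0, 3, 0, 0, 0, 0], [0, 0, 2, 0, 0, 0, 0], [0, 0, 0.7, 0, 0, 0, 0], [0, 0, 0, 0, 0, 0, 0], [0, 0, 0, 0, 0, 0, 0]]}}

```text
t: 18.0
tcp_pos: [0.5937, 0.0791, 0.1252]
tool_rot: [[-1.0, -0.031, 0.002], [-0.031, 1.0, 0.0], [-0.002, 0.0, -1.0]]
ft_force: [0.4, 0.3, 0.6]
width: -0.001
```

```bash
python3 rel.py; python3 look.py 9
```

```text
t 18.0 tub xy [  52.5 -115.7] z 125.2 F [0.4 0.3 0.6] w -0.001 zax [ 1.6e-03  5.0e-04 -1.0e+00]
```

View pics/s9.png

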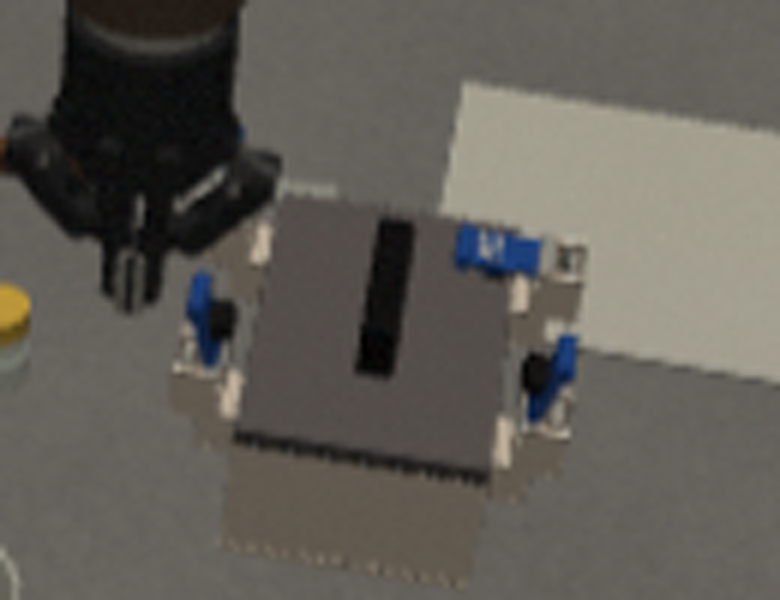

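Clip_d stays shut, level over the lid at zoomed (500,250). Clip_b is open at (205,320). Sliding in and pressing.

Request:
{"fn": "drive_tool", "kwargs": {"steps": [[0, 0.6, 0.2, 0, 0, 0, 0], [0, 1, 0, 0, 0, 0, 0], [0, 1, 0, 0, 0, 0, 0], [0, 1, 0, 0, 0, 0, 0], [0, 1, 0, 0, 0, 0, 0], [0, 1, 0, 0, 0, 0, 0], [0, 0.7, 0, 0, 0, 0, 0], [0, 0.6, 0, 0, 0, 0, 0], [0, 0, 0, 0, 0, 0, 0], [0, 0.1, 0.25, 0, 0, 0, 0], [0, 0.1, 0.25, 0, 0, 0, 0], [0, 0.1, 0.25, 0, 0, 0, 0], [0, 0.1, 0.25, 0, 0, 0, 0], [0, 0.1, 0.25, 0, 0, 0, 0], [0, 0.1, 0.25, 0, 0, 0, 0], [0, 0.1, 0.2, 0, 0, 0, 0], [0, 0, 0, 0, 0, 0, 0]]}}

```text
t: 20.18
tcp_pos: [0.5911, 0.156, 0.1054]
tool_rot: [[-1.0, -0.031, 0.001], [-0.031, 1.0, 0.001], [-0.001, 0.001, -1.0]]
ft_force: [-1.6, 0.7, 2.4]
width: 0.002
```

```bash
python3 rel.py
```

```text
t 20.18 tub xy [ 51.7 -38.8] z 105.4 F [-1.6  0.7  2.4] w 0.002 zax [ 0.0012  0.0014 -1.    ]
```

Request:
{"fn": "drive_tool", "kwargs": {"steps": [[0, 0, 0.1, 0, 0, 0, 0], [0, 0, 0.1, 0, 0, 0, 0], [0, 0, 0, 0, 0, 0, 0]]}}

```text
t: 20.55
tcp_pos: [0.5905, 0.1544, 0.1027]
tool_rot: [[-1.0, -0.031, -0.001], [-0.031, 1.0, -0.001], [0.001, -0.001, -1.0]]
ft_force: [-0.4, -0.0, -0.3]
width: -0.0
```

```bash
python3 rel.py
```

```text
t 20.55 tub xy [ 51.1 -40.3] z 102.7 F [-0.4 -0.  -0.3] w -0.0 zax [-1.e-03 -6.e-04 -1.e+00]
```

Request:
{"fn": "drive_tool", "kwargs": {"steps": [[0, 0, 0.1, 0, 0, 0, 0], [0, 0, 0.1, 0, 0, 0, 0], [0, 0, 0, 0, 0, 0, 0]]}}

```text
t: 20.92
tcp_pos: [0.5907, 0.1547, 0.101]
tool_rot: [[-1.0, -0.031, -0.0], [-0.031, 1.0, -0.0], [0.0, -0.0, -1.0]]
ft_force: [0.0, 0.8, -0.3]
width: 0.003
```

```bash
python3 rel.py
```

```text
t 20.93 tub xy [ 51.2 -40.1] z 101.0 F [ 0.   0.8 -0.3] w 0.003 zax [-5.e-04 -2.e-04 -1.e+00]
```

Request:
{"fn": "drive_tool", "kwargs": {"steps": [[0, 0, 0.1, 0, 0, 0, 0], [0, 0, 0.1, 0, 0, 0, 0], [0, 0, 0, 0, 0, 0, 0]]}}

```text
t: 21.3
tcp_pos: [0.591, 0.1548, 0.0999]
tool_rot: [[-1.0, -0.031, 0.001], [-0.031, 1.0, 0.0], [-0.001, 0.0, -1.0]]
ft_force: [-1.3, -0.3, 4.5]
width: 0.002
```

```bash
python3 rel.py
```

```text
t 21.3 tub xy [ 51.5 -39.9] z 99.9 F [-1.3 -0.3  4.5] w 0.002 zax [ 6.e-04  0.e+00 -1.e+00]
```

Request:
{"fn": "drive_tool", "kwargs": {"steps": [[0, 0, 0.1, 0, 0, 0, 0], [0, 0, 0, 0, 0, 0, 0]]}}

```text
t: 21.55
tcp_pos: [0.591, 0.1548, 0.0998]
tool_rot: [[-1.0, -0.031, 0.001], [-0.031, 1.0, 0.0], [-0.001, -0.0, -1.0]]
ft_force: [-1.1, -0.2, 9.3]
width: -0.001
```

```bash
python3 rel.py
```

```text
t 21.55 tub xy [ 51.6 -39.9] z 99.8 F [-1.1 -0.2  9.3] w -0.001 zax [ 0.0011  0.     -1.    ]
```

Request:
{"fn": "drive_tool", "kwargs": {"steps": [[0, 0, -2, 0, 0, 0, 0], [0, 0, -5, 0, 0, 0, 0], [0, 1.6, -1.2, 0, 0, 0, 0], [-0.05, 3.5, 0, 0, 0, 0, 0], [-0.05, 3.5, 0, 0, 0, 0, 0], [-0.05, 3.5, 0, 0, 0, 0, 0], [-0.05, 3.5, 0, 0, 0, 0, 0], [0, 0, 3, 0, 0, 0, 0], [0, 0, 2, 0, 0, 0, 0], [0, 0, 0.7, 0, 0, 0, 0], [0, 0, 0, 0, 0, 0, 0], [0, 0, 0, 0, 0, 0, 0]]}}

```text
t: 23.05
tcp_pos: [0.5885, 0.3111, 0.1243]
tool_rot: [[-1.0, -0.031, 0.002], [-0.031, 1.0, 0.001], [-0.002, 0.001, -1.0]]
ft_force: [-0.6, 0.9, 0.8]
width: -0.001
```

```bash
python3 rel.py; python3 look.py 10
```

```text
t 23.05 tub xy [ 52.8 116.4] z 124.3 F [-0.6  0.9  0.8] w -0.001 zax [ 0.0016  0.0011 -1.    ]
```

View pics/s10.png

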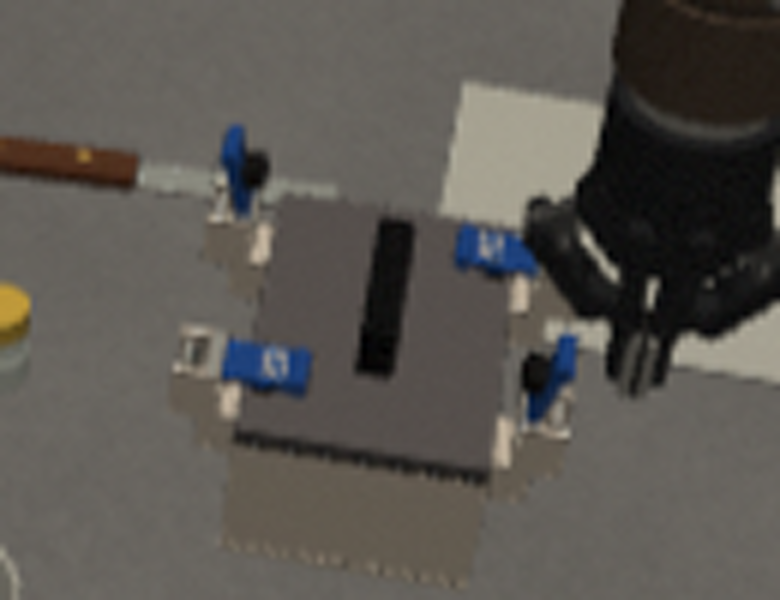

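Clips b and d are both shut, a and c still open. Now clip_a; its tip measured lowest, so I come in a little lower.

Request:
{"fn": "drive_tool", "kwargs": {"steps": [[0, -0.6, 0.4, 0, 0, 0, 0], [0, -1, 0, 0, 0, 0, 0], [0, -1, 0, 0, 0, 0, 0], [0, -1, 0, 0, 0, 0, 0], [0, -1, 0, 0, 0, 0, 0], [0, -1, 0, 0, 0, 0, 0], [0, -0.7, 0, 0, 0, 0, 0], [0, -0.6, 0, 0, 0, 0, 0], [0, 0, 0, 0, 0, 0, 0], [0, -0.1, 0.25, 0, 0, 0, 0], [0, -0.1, 0.25, 0, 0, 0, 0], [0, -0.1, 0.25, 0, 0, 0, 0], [0, -0.1, 0.25, 0, 0, 0, 0], [0, -0.1, 0.25, 0, 0, 0, 0], [0, -0.1, 0.25, 0, 0, 0, 0], [0, -0.1, 0, 0, 0, 0, 0], [0, 0, 0, 0, 0, 0, 0]]}}

```text
t: 25.22
tcp_pos: [0.591, 0.2342, 0.1049]
tool_rot: [[-1.0, -0.031, 0.001], [-0.031, 1.0, -0.0], [-0.001, -0.001, -1.0]]
ft_force: [2.7, -1.0, 2.9]
width: 0.002
```

```bash
python3 rel.py
```

```text
t 25.23 tub xy [53.5 39.4] z 104.9 F [ 2.7 -1.   2.9] w 0.002 zax [ 1.2e-03 -5.0e-04 -1.0e+00]
```

Request:
{"fn": "drive_tool", "kwargs": {"steps": [[0, 0, 0.1, 0, 0, 0, 0], [0, 0, 0.1, 0, 0, 0, 0], [0, 0, 0.1, 0, 0, 0, 0], [0, 0, 0, 0, 0, 0, 0]]}}

```text
t: 25.72
tcp_pos: [0.5894, 0.2347, 0.1003]
tool_rot: [[-1.0, -0.031, -0.002], [-0.031, 1.0, -0.001], [0.002, -0.001, -1.0]]
ft_force: [1.3, -0.3, 1.2]
width: -0.006
```

```bash
python3 rel.py
```

```text
t 25.73 tub xy [51.8 40. ] z 100.3 F [ 1.3 -0.3  1.2] w -0.006 zax [-2.3e-03 -9.0e-04 -1.0e+00]
```

Request:
{"fn": "drive_tool", "kwargs": {"steps": [[0, 0, 0.1, 0, 0, 0, 0], [0, 0, 0.1, 0, 0, 0, 0], [0, 0, 0, 0, 0, 0, 0]]}}

```text
t: 26.1
tcp_pos: [0.5902, 0.2348, 0.0991]
tool_rot: [[-1.0, -0.031, -0.0], [-0.031, 1.0, -0.0], [0.0, -0.0, -1.0]]
ft_force: [-0.3, -0.7, -0.2]
width: 0.001
```

```bash
python3 rel.py
```

```text
t 26.1 tub xy [52.6 40.1] z 99.1 F [-0.3 -0.7 -0.2] w 0.001 zax [-4.e-04 -1.e-04 -1.e+00]
```

Request:
{"fn": "drive_tool", "kwargs": {"steps": [[0, 0, 0.1, 0, 0, 0, 0], [0, 0, 0.1, 0, 0, 0, 0], [0, 0, 0, 0, 0, 0, 0]]}}

```text
t: 26.48
tcp_pos: [0.5905, 0.2349, 0.0982]
tool_rot: [[-1.0, -0.031, 0.001], [-0.031, 1.0, 0.0], [-0.001, 0.0, -1.0]]
ft_force: [-1.8, -0.0, 4.4]
width: 0.004
```

```bash
python3 rel.py
```

```text
t 26.48 tub xy [52.9 40.1] z 98.2 F [-1.8 -0.   4.4] w 0.004 zax [ 7.e-04  2.e-04 -1.e+00]
```

Request:
{"fn": "drive_tool", "kwargs": {"steps": [[0, 0, 0.1, 0, 0, 0, 0], [0, 0, 0, 0, 0, 0, 0]]}}

```text
t: 26.72
tcp_pos: [0.5906, 0.2349, 0.098]
tool_rot: [[-1.0, -0.031, 0.001], [-0.031, 1.0, 0.0], [-0.001, 0.0, -1.0]]
ft_force: [-3.4, 0.5, 8.3]
width: 0.002
```

```bash
python3 rel.py
```

```text
t 26.73 tub xy [53.  40.1] z 98.0 F [-3.4  0.5  8.3] w 0.002 zax [ 1.2e-03  1.0e-04 -1.0e+00]
```

Request:
{"fn": "drive_tool", "kwargs": {"steps": [[0, 0, -2, 0, 0, 0, 0], [0, 0, -5, 0, 0, 0, 0], [1, -1.5, -1.7, 0, 0, 0, 0], [2.4, -3.5, 0, 0, 0, 0, 0], [2.4, -3.5, 0, 0, 0, 0, 0], [2.4, -3.5, 0, 0, 0, 0, 0], [2.4, -3.5, 0, 0, 0, 0, 0], [0, 0, 3, 0, 0, 0, 0], [0, 0, 2, 0, 0, 0, 0], [0, 0, 0.7, 0, 0, 0, 0], [0, 0, 0, 0, 0, 0, 0], [0, 0, 0, 0, 0, 0, 0]]}}

```text
t: 28.22
tcp_pos: [0.4898, 0.077, 0.127]
tool_rot: [[-1.0, -0.031, 0.002], [-0.031, 1.0, 0.001], [-0.002, 0.001, -1.0]]
ft_force: [0.5, 0.9, -0.5]
width: -0.002
```

```bash
python3 rel.py; python3 look.py 11
```

```text
t 28.23 tub xy [ -51.4 -115.3] z 127.0 F [ 0.5  0.9 -0.5] w -0.002 zax [ 1.5e-03  6.0e-04 -1.0e+00]
```

View pics/s11.png

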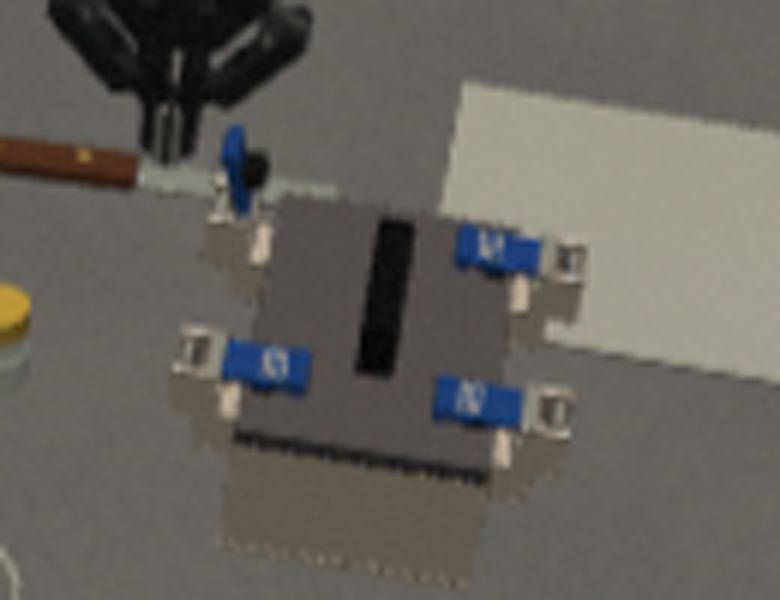

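Clips a, b and d are shut; only clip_c is still open, at (235,170). It measured highest, so I come in at about 125 mm.

Request:
{"fn": "drive_tool", "kwargs": {"steps": [[0, 0.6, 0.2, 0, 0, 0, 0], [0, 1, 0, 0, 0, 0, 0], [0, 1, 0, 0, 0, 0, 0], [0, 1, 0, 0, 0, 0, 0], [0, 1, 0, 0, 0, 0, 0], [0, 1, 0, 0, 0, 0, 0], [0, 0.7, 0, 0, 0, 0, 0], [0, 0.6, 0, 0, 0, 0, 0], [0, 0, 0, 0, 0, 0, 0], [0, 0.1, 0.25, 0, 0, 0, 0], [0, 0.1, 0.25, 0, 0, 0, 0], [0, 0.1, 0.25, 0, 0, 0, 0], [0, 0.1, 0.25, 0, 0, 0, 0], [0, 0.1, 0.25, 0, 0, 0, 0], [0, 0.1, 0.25, 0, 0, 0, 0], [0, 0.1, 0.2, 0, 0, 0, 0], [0, 0, 0, 0, 0, 0, 0]]}}

```text
t: 30.4
tcp_pos: [0.4872, 0.1535, 0.1073]
tool_rot: [[-1.0, -0.031, 0.001], [-0.031, 1.0, 0.001], [-0.001, 0.001, -1.0]]
ft_force: [-0.1, 0.5, -0.2]
width: 0.001
```

```bash
python3 rel.py
```

```text
t 30.4 tub xy [-52.3 -38.7] z 107.3 F [-0.1  0.5 -0.2] w 0.001 zax [ 9.0e-04  1.1e-03 -1.0e+00]
```

Request:
{"fn": "drive_tool", "kwargs": {"steps": [[0, 0, 0.1, 0, 0, 0, 0], [0, 0, 0.1, 0, 0, 0, 0], [0, 0, 0.05, 0, 0, 0, 0], [0, 0, 0, 0, 0, 0, 0]]}}

```text
t: 30.9
tcp_pos: [0.4868, 0.1526, 0.1047]
tool_rot: [[-1.0, -0.031, -0.0], [-0.031, 1.0, -0.0], [0.0, -0.0, -1.0]]
ft_force: [-0.7, -0.4, 0.2]
width: -0.001
```

```bash
python3 rel.py
```

```text
t 30.9 tub xy [-52.7 -39.7] z 104.7 F [-0.7 -0.4  0.2] w -0.001 zax [-1.e-04 -1.e-04 -1.e+00]
```

Request:
{"fn": "drive_tool", "kwargs": {"steps": [[0, 0, 0.1, 0, 0, 0, 0], [0, 0, 0.1, 0, 0, 0, 0], [0, 0, 0, 0, 0, 0, 0]]}}

```text
t: 31.28
tcp_pos: [0.487, 0.1526, 0.1036]
tool_rot: [[-1.0, -0.031, 0.001], [-0.031, 1.0, 0.0], [-0.001, 0.0, -1.0]]
ft_force: [-0.9, -0.6, 4.9]
width: 0.002
```

```bash
python3 rel.py
```

```text
t 31.27 tub xy [-52.4 -39.6] z 103.6 F [-0.9 -0.6  4.9] w 0.002 zax [ 7.e-04  0.e+00 -1.e+00]
```

Stop felt at 103.6 mm. One more small press to confirm, then I lift clear.

Request:
{"fn": "drive_tool", "kwargs": {"steps": [[0, 0, 0.1, 0, 0, 0, 0], [0, 0, 0, 0, 0, 0, 0]]}}

```text
t: 31.52
tcp_pos: [0.4871, 0.1526, 0.1035]
tool_rot: [[-0.999, -0.032, 0.001], [-0.032, 0.999, -0.0], [-0.001, -0.0, -1.0]]
ft_force: [-2.9, -0.5, 11.0]
width: 0.0
```

```bash
python3 rel.py
```

```text
t 31.52 tub xy [-52.3 -39.6] z 103.5 F [-2.9 -0.5 11. ] w 0.0 zax [ 0.0011 -0.     -1.    ]
```

Request:
{"fn": "drive_tool", "kwargs": {"steps": [[0, 0, -2, 0, 0, 0, 0], [0, 0, -5, 0, 0, 0, 0], [0, 0, -5, 0, 0, 0, 0], [2, -5, 0, 0, 0, 0, 0], [2, -5, 0, 0, 0, 0, 0], [2, -5, 0, 0, 0, 0, 0], [0, 0, 0, 0, 0, 0, 0], [0, 0, 0, 0, 0, 0, 0]]}}

```text
t: 32.52
tcp_pos: [0.4317, 0.0008, 0.222]
tool_rot: [[-1.0, -0.03, 0.001], [-0.03, 1.0, 0.0], [-0.001, 0.0, -1.0]]
ft_force: [0.4, 0.4, -0.2]
width: -0.005
```

```bash
python3 rel.py; python3 edge.py 12 2>/dev/null
python3 - <<'E'
from h import *
save(load('scene')['image'],'pics/sceneF.png');save(load('top')['image'],'pics/topF.png')
th=np.radians(1.35);R=np.array([[np.cos(th),np.sin(th)],[-np.sin(th),np.cos(th)]])
for n,tc in(('scene',(.5397,.1942)),('top',(.537,.1923))):
    d=load(n);C=cloud(d);q=(C[...,:2]-tc)@R.T;hsv=cv2.cvtColor(d['image'],cv2.COLOR_RGB2HSV)
    m=(hsv[...,0]>100)&(hsv[...,0]<130)&(hsv[...,1]>120)&(abs(q[...,0])<.09)&(abs(q[...,1])<.1)
    for k,sx,sy in(('a',1,1),('b',1,-1),('c',-1,-1),('d',-1,1)):
        s=m&(q[...,0]*sx>0)&(q[...,1]*sy>0);z=C[...,2][s]*1000;yy=abs(q[...,1][s])*1000
        i=yy<50;o=yy>55;print(n,k,s.sum(),'z tip/hinge side',np.median(z[i]).round(1),np.median(z[o]).round(1),'max',z.max().round(1))
E
```

```text
t 32.52 tub xy [-111.3 -190.1] z 222.0 F [ 0.4  0.4 -0.2] w -0.005 zax [ 9.e-04  3.e-04 -1.e+00]
[0.4317 0.0008 0.222 ] [ 0.4  0.4 -0.2] [ 0.05 -0.03  0.06] [ 9.e-04  3.e-04 -1.e+00]
scene -70 [(-45, np.float64(97.7)), (-25, np.float64(83.3)), (25, np.float64(84.8)), (45, np.float64(96.5))]
scene -40 [(-45, np.float64(88.8)), (-25, np.float64(84.3)), (25, np.float64(85.0)), (45, np.float64(87.5))]
scene 0 [(-45, np.float64(83.6)), (-25, np.float64(82.6)), (25, np.float64(82.8)), (45, np.float64(82.7))]
scene 40 [(-45, np.float64(-746.8)), (-25, np.float64(83.6)), (25, np.float64(83.7)), (45, np.float64(-744.5))]
scene 70 [(-45, np.float64(82.8)), (-25, np.float64(83.5)), (25, np.float64(81.7)), (45, np.float64(82.6))]
top -70 [(-45, np.float64(87.1)), (-25, np.float64(87.3)), (25, np.float64(87.0)), (45, np.float64(86.0))]
top -40 [(-45, np.float64(102.0)), (-25, np.float64(86.9)), (25, np.float64(88.1)), (45, np.float64(97.3))]
top 0 [(-45, np.float64(86.8)), (-25, np.float64(87.1)), (25, np.float64(87.6)), (45, np.float64(86.5))]
top 40 [(-45, np.float64(89.7)), (-25, np.float64(87.9)), (25, np.float64(87.3)), (45, np.float64(94.6))]
top 70 [(-45, np.float64(87.8)), (-25, np.float64(86.4)), (25, np.float64(86.1)), (45, np.float64(87.7))]
scene a 74 z tip/hinge side 95.3 95.2 max 100.8
scene b 77 z tip/hinge side 96.8 96.4 max 101.4
scene c 64 z tip/hinge side 101.5 100.3 max 105.3
scene d 67 z tip/hinge side 97.5 96.8 max 104.0
top a 121 z tip/hinge side 97.9 97.6 max 102.8
top b 114 z tip/hinge side 99.7 98.9 max 105.9
top c 116 z tip/hinge side 103.6 102.6 max 108.6
top d 124 z tip/hinge side 100.5 100.1 max 105.5
```

View pics/sceneF.png

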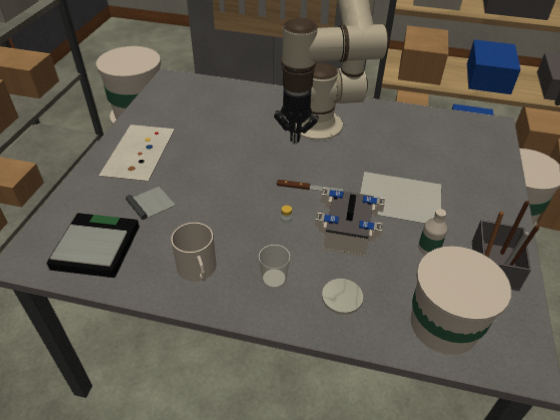

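View pics/top12.png

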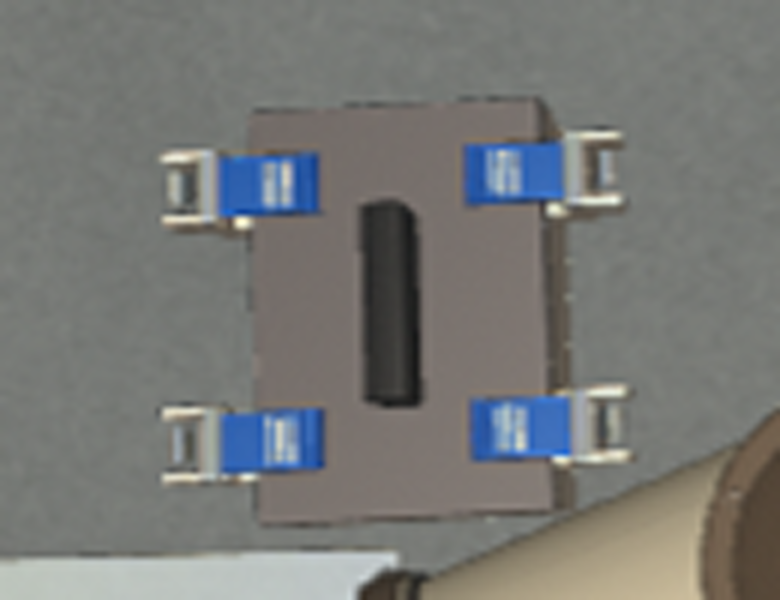

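Both views show all four clips level over the lid, at zoomed (270,185), (515,170), (270,440) and (520,427). Tip and hinge heights agree within about 1 mm, the lid is flat and centred, the arm is clear, and the other things are where they were. Handing in.

```bash
python3 -c "
from cell import robot
print(robot.hand_in())"
```

```text
the job is handed in; nothing more can be done
None
```

The lid is seated on the tub and all four clips are snapped shut. I pressed them in the order near-left (d), far-right (b), far-left (a), near-right (c), and handed the job in at about 32.5 s of the 72 s allowed.

**Clips:** Each clip let go and then met a hard stop, at finger heights of 100.5 (d), 99.8 (b), 98.0 (a) and 103.5 mm (c). The highest force I read was 11 N, though I only had readings at the end of each move. After the arm lifted away, all four stayed shut, with tip and hinge heights agreeing within about 1 mm in both cameras.

**Lid:** The plate is level within about 1–2 mm, at 86–88 mm in the top camera against 86 mm expected. While lowering it I met resistance about 2 mm earlier than I had worked out, with a 5 N sideways force. The pictures showed the lid seated, so I took this as it having shifted slightly in the grip.

**Disagreements:** The scene camera reads 2–4 mm lower than the top camera, and the two differ by about 2 mm on where the tub's centre is. I used values between the two, and the lid went in without jamming.

The bystander objects looked unmoved in the final scene picture; I compared them by eye, without measuring.

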